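Swap the packs in the bifold-cover charger

TASK

Change the battery packs in the charger: switch its power lever off first, then push the bifold cover right back until its two panels stand folded flat against each other. Take every red spent pack out of the cradles and put it in the blue tray, and lay every green fresh pack, which stands upright on the table, down on its side in a cradle, fully seated, one to a cradle, in whichever you like. Only then switch the power fully on again, leaving the cover folded open; never handle a pack with the power on, and leave the other things on the bench alone.

Things in the scene. Friction and masses are not known exactly. Their poses are not given: they have to be found in the camera images.
- charger: Grey charger, fixed, a 130 (x) by 310 (y) plate, 6 thick, with three cradles side by side and along its -y side a grey housing 68 high (y -199 to -153). Origin on the table under the cradle area; x runs along the cradles (away from the robot at yaw 0), y across them from the fixed hinge of the cover towards its free edge. The unfolded cover roofs the cradles.
- panel_a (a joint): Orange panel of the bifold cover, 118 x 123 x 4, hinged to the charger along its -y side. 0 = level over the cradles, grows as it rises, 1.571 = upright (stop). Stays where it is left (friction).
- panel_b (a joint): White panel, 118 x 123 x 4, hinged to the orange one. Angle between the panels: 0 = in one plane, 3.142 = undersides flat together. Geared to be always twice panel_a, so the cover stands as a tent and its black free edge travels level towards charger -y as it folds (2 to 4 N on the edge). Folded, both stand upright over the fixed hinge, top 193 above the table.
- cover_hinge (a point): Middle of the fixed hinge line of the orange panel, 68 above the table, at charger y = -145.
- cover_edge (a point): Middle of the black-striped free edge of the white panel, in mid thickness, about 68-70 above the table at all times; nothing in its path is higher than the packs in the cradles (50 above the table). Fully folded it lies 2 from the hinge line, on the cradle side.
- tray: Blue open tray for spent packs, loose, 0.5 kg, 140 (x) by 190 (y) by 42 high, walls and floor 4; origin under its centre on the table.
- power_base: Grey block (70 x 50 x 25 high) of the charger's power switch, fixed; origin under its centre; its +x axis is the direction in which the lever swings to on.
- power (a joint): Red power lever. 0 = off, leaning towards the block's -x (the robot's side); 1.0 = on, leaning towards +x. Stays where it is left; light friction.
- power_tip (a point): Centre of the red ball, 26 across, at the power lever's free end. The lever, a 10 thick rod 80 long, pivots 22 above the middle of the block; off and on the ball is 92 above the table and 38 to either side of the pivot along the block's x. A push of about 1 N on the ball moves it.
- cradle0 (a point): Centre of a pack seated in cradle 0 (33 above the table, charger y = -55), pack along charger x. Caps rest on ledges 16 above the table, between pairs of posts (inner gap 40, tops at 26, 18 long) and end stops (inner gap 80, tops at 28); beside the middle 40 of the barrel there is room for fingers down to 6 above the table. Cradles are 62 apart.
- cradle1 (a point): Centre of a pack seated in cradle 1 (33 above the table, charger y = 7), pack along charger x. Caps rest on ledges 16 above the table, between pairs of posts (inner gap 40, tops at 26, 18 long) and end stops (inner gap 80, tops at 28); beside the middle 40 of the barrel there is room for fingers down to 6 above the table. Cradles are 62 apart.
- cradle2 (a point): Centre of a pack seated in cradle 2 (33 above the table, charger y = 69), pack along charger x. Caps rest on ledges 16 above the table, between pairs of posts (inner gap 40, tops at 26, 18 long) and end stops (inner gap 80, tops at 28); beside the middle 40 of the barrel there is room for fingers down to 6 above the table. Cradles are 62 apart.
- fresh0: Fresh battery pack, green barrel, at first standing upright on the table (may be absent): barrel 30 in diameter with 7 thick square black end caps 34 x 34, 70 long overall, about 0.13 kg; origin at its centre (35 above the table when upright), z along the pack's axis, x and y square to the cap sides. The two ends are alike: the pack is reversible
- fresh1: Fresh battery pack, green barrel, at first standing upright on the table (may be absent): barrel 30 in diameter with 7 thick square black end caps 34 x 34, 70 long overall, about 0.13 kg; origin at its centre (35 above the table when upright), z along the pack's axis, x and y square to the cap sides. The two ends are alike: the pack is reversible
- fresh2: Fresh battery pack, green barrel, at first standing upright on the table (may be absent): barrel 30 in diameter with 7 thick square black end caps 34 x 34, 70 long overall, about 0.13 kg; origin at its centre (35 above the table when upright), z along the pack's axis, x and y square to the cap sides. The two ends are alike: the pack is reversible
- spent0: Spent battery pack, red barrel, at first lying in cradle 0 (may be absent): barrel 30 in diameter with 7 thick square black end caps 34 x 34, 70 long overall, about 0.13 kg; origin at its centre (35 above the table when upright), z along the pack's axis, x and y square to the cap sides. The two ends are alike: the pack is reversible
- spent1: Spent battery pack, red barrel, at first lying in cradle 1 (may be absent): barrel 30 in diameter with 7 thick square black end caps 34 x 34, 70 long overall, about 0.13 kg; origin at its centre (35 above the table when upright), z along the pack's axis, x and y square to the cap sides. The two ends are alike: the pack is reversible
- spent2: Spent battery pack, red barrel, at first lying in cradle 2 (may be absent): barrel 30 in diameter with 7 thick square black end caps 34 x 34, 70 long overall, about 0.13 kg; origin at its centre (35 above the table when upright), z along the pack's axis, x and y square to the cap sides. The two ends are alike: the pack is reversible
- circuit_board: Bystander, to be left alone: yellow bare circuit board 100 x 150 x 4, lying flat (mm).
- solder_reel: Bystander, to be left alone: aluminium solder reel, 60 across, 35 high (mm).
- screw_jar: Bystander, to be left alone: clear jar 50 across, 70 high (mm).
Mind the look-alikes: they are no part of the job. Leave any orange or turquoise look-alike of the fresh2 alone.

How it is judged:
By the outcome, as a careful person would: the job done as asked, in the order asked, and still so for the second after the job is handed in, with the robot touching nothing.
Of fresh0, fresh1, fresh2 only 2 to 3 are there at a start; the rules pass over those that are not, and their reading is None.
Of spent0, spent1, spent2 only 1 to 2 are there at a start; the rules pass over those that are not, and their reading is None.
At some moment in a run one of tray, fresh0, fresh1, fresh2 may be knocked a few centimetres aside while the robot is not near it.
Once in a run the grip may slacken for a moment while it holds something.
It also fails if it takes over 210 s, if anything falls off the work surface, if the arm or the gripper's body presses on something with over 40 N, if the wrist force passes 120 N, or if a joint passes its speed limit or range.

ROBOT

A 6-joint arm with a two-finger parallel gripper is mounted at the origin on the work surface. World frame = base frame: x ahead of the robot, y to its left, z up, the work surface at z = 0. Lengths are in mm, angles in rad, forces in N, time in s.
With the tool pointing down it reaches from about 325 to 850 mm from the base axis. Payload 4.4 kg.
Tool frame: the origin (TCP) lies at the very end of the fingers, on their centre line; the grasp point (between the pads) lies 19 mm behind it; z points along the fingers, y is the line along which they close (so a half turn about z gives the same grasp; the last joint's range is limited). The gripper opens to 94 mm and grips with 3 to 60 N. Pads are 16 mm wide; open, the fingers measure 119 mm over their backs; the gripper's body (75 mm by 177 mm) begins 78 mm behind the grasp point.
Start: joints at [1.038, 0.207, 1.542, -0, 1.393, -0.15], TCP at [214.783, 533.381, 205.447] pointing down, gripper open.
Joint ranges: [-2.73, 2.73], [-0.86, 2.22], [0.23, 2.46], [-1.11, 4.25], [0.08, 2.63], [-2.82, 2.82]. Speed limits (rad/s): [2.79, 2.79, 3.14, 3.14, 3.14, 3.14].

INTERFACE

Orientations are given as a unit quaternion [w, x, y, z].
In Python, from station import arm gives the robot as it stands.
- The arm moves only by the tool arm_command, never from a script. Its arguments are lists of equal length, an entry for each row: "claw": the opening, from 0 (shut) to 1 (fully open); "xyz": the shift along the tool's x, y, z in m, a list of three; "turn": the turn, a rotation vector about the tool's x, y, z in degrees, a list of three. In form: {"claw": [claw, ...], "xyz": [[tx, ty, tz], ...], "turn": [[ax, ay, az], ...]}. A call has 1 to 5 rows; each row shifts and turns the commanded pose from where the row before left it, along the tool's axes as they then stand; what a row does not reach is not made up. A row lasts 1/12 s, in which the tool goes at most 41.7 mm and 7.16 degrees, less where a joint would pass 70% of its speed; a pose out of reach is approached as far as the arm can. A call with a gripper value outside its range is refused whole. The fingers move at their own pace and stop on an object; the grip force is fixed at half the most. Time passes only in rows, so rows that do not move let the fingers close. It gives the time, the measured TCP pose, the force, the opening and the grip force at its end, in the units of the state.
- arm.observe(): the state, without advancing time (a new reading comes with each control period).
- arm.capture(name): name is "scene" or "top" or "wrist"; returns a dict with "image" (400x640x3 uint8, blue, green, red), "K" (3x3 intrinsics, pixels), "dist" ([k1, k2, p1, p2, k3] as OpenCV has them; the pictures are not rectified), "origin" and "rotation" of the camera in the world. Camera axes: x right, y down, z forward; pixel columns grow to the right and rows downward; lengths in mm; the calibration is good to about 2 mm. A picture is of the moment at which its call begins. There is no depth.
- arm.hand_in(): hands the job in; it is judged then, once.
Trained networks look in the newest picture that a camera, given by its name, has taken for a name from the list of things; names that differ only in an ending like _2 or _b are one class to them, and where a whole thing is asked for, a point or a joint stands for the part that bears it (a point fixed in the world has none). Each returns a list of dicts, best first, with "p" (0 to 1); they miss things now and then, are a little off and sometimes report something else, mostly with a low value. They report only what shows in the picture. A call takes as long as a camera call. They do not tell look-alikes from the thing itself.
- arm.spot_in(camera, label): "at" ([x, y, z] in mm, in the coordinates of the camera as it stood for that picture, good to about 4 mm: the middle of the surface that is visible of it).
- arm.landmark_of(camera, label): "at" ([x, y, z] in mm, in the coordinates of the camera as it stood for that picture, good to about 4 mm: a listed point, or the origin of a listed thing).
The state is a dict: "t": time; "joint_positions": joint angles; "joint_vel": joint speeds; "effort": joint torques, N m; "tool_pos": TCP position; "eef_rot": TCP orientation; "wrist_force": force on the tool from outside, world axes, zero at the start; "ft_torque": the same for the moment, N m; "grip_width": finger opening in mm; "grasp_force": force on a finger pad.
Only numpy, scipy, OpenCV 4.12 (cv2) and the standard library are available. Lean on these libraries where they do the work, as an engineer would, in place of code of your own. Each camera call takes 0.05 s, during which the arm holds its last target. There are 200 camera calls.

## Working session

There is one attempt and no reset: what is moved stays moved. The work goes in short steps, Python scripts to look and compute and a tool call to move; the robot and the scene stay as the last step left them, time stands still between calls to the robot, and variables do not carry over. Pictures are saved under pics/ and viewed, at most 14 in all, crops included, and the job is handed in when it is done.

Besides the shell and the picture viewer there is one more tool, called after ">>>" by a JSON object that holds its "name" and its "arguments", one argument or row to a line. arm_command: Moves the arm, as the interface text tells. Its arguments: {"type":"object","properties":{"claw":{"type":"array"},"xyz":{"type":"array"},"turn":{"type":"array"}},"required":["claw","xyz","turn"]}

```bash
mkdir -p pics; cat > h.py <<'E'
import numpy as np, cv2
from station import arm
from scipy.spatial.transform import Rotation as R
def cap(n,f=None):
    c=arm.capture(n)
    if f: cv2.imwrite('pics/'+f,c['image'])
    return c
def w(c,p): return np.array(c['rotation'])@np.array(p)+np.array(c['origin'])
def px(c,P):
    Rm=np.array(c['rotation']);t=-Rm.T@np.array(c['origin'])
    return cv2.projectPoints(np.array(P,float).reshape(-1,1,3),cv2.Rodrigues(Rm.T)[0],t,np.array(c['K']),np.array(c['dist']))[0].reshape(-1,2)
def ray(c,u,v,z):
    q=cv2.undistortPoints(np.array([[[u,v]]],float),np.array(c['K']),np.array(c['dist']))[0,0]
    d=np.array(c['rotation'])@np.array([q[0],q[1],1]);o=np.array(c['origin'])
    return (o+d*(z-o[2])/d[2]).round(1)
def find(c,n,l,k=4,f='landmark_of',pmin=.2):
    for d in getattr(arm,f)(n,l)[:k]:
        if d['p']>pmin:
            P=w(c,d['at']); print(n,l,round(d['p'],2),P.round(0),px(c,P)[0].round(0))
def tool():
    s=arm.observe();q=s['eef_rot'];return np.array(s['tool_pos']),R.from_quat([q[1],q[2],q[3],q[0]])
E
python3 - <<'E'
from h import *
s=arm.observe();print(s['tool_pos'],s['eef_rot'],s['grip_width'])
c=cap('scene','s1.png');print(c['origin'])
c=cap('top','t1.png');print(c['origin'])
for l in ['charger','cover_hinge','cover_edge','tray','power_base','power_tip','cradle0','cradle2','fresh0','spent0']: find(c,'top',l,6)
E
```

```text
[214.37676714 532.67027401 204.29626199] [-3.79738880e-04  1.90248086e-01  9.81735384e-01 -1.07621698e-03] 93.87153454809676
[1230.58504495  473.14581067 1322.12806374]
[ 389.02763793   69.84838245 1151.52768427]Traceback (most recent call last):
  File "<stdin>", line 5, in <module>
  File "h.py", line 19, in find
    P=w(c,d['at']); print(n,l,round(d['p'],2),P.round(0),px(c,P)[0].round(0))
  File "h.py", line 8, in w
    def w(c,p): return np.array(c['rotation'])@np.array(p)+np.array(c['origin'])
                       ~~~~~~~~~~~~~~~~~~~~~~~^~~~~~~~~~~~
ValueError: matmul: Input operand 1 has a mismatch in its core dimension 0, with gufunc signature (n?,k),(k,m?)->(n?,m?) (size 3 is different from 4)
```

View pics/t1.png

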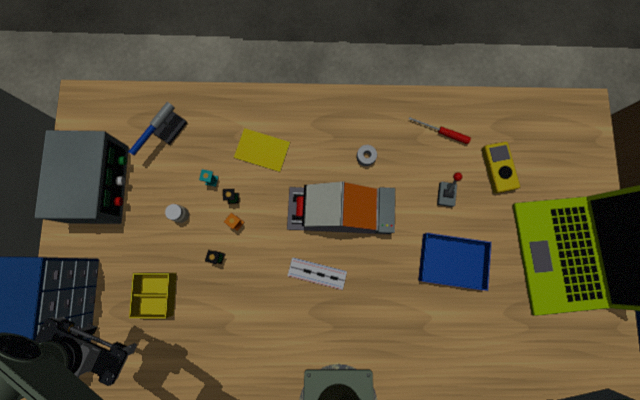

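View pics/s1.png

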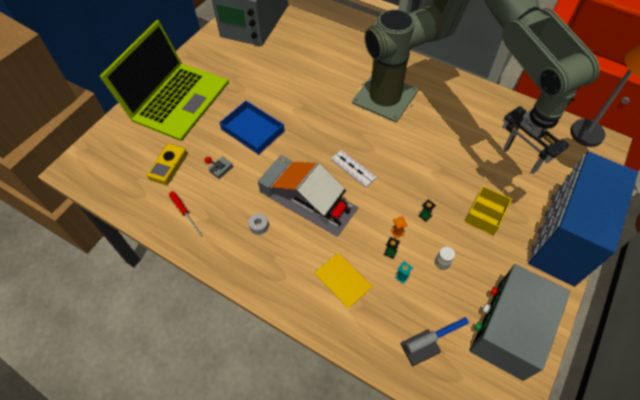

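The top view shows two green packs with dark caps at (231,195) and (215,257). The look-alikes are turquoise (208,177) and orange (233,221). The cover is a half-risen tent at (340,207), with a red pack visible at (297,207). The lever ball is at (458,177), and the tray is at (455,262).

```bash
python3 - <<'E'
s=open('h.py').read()
s=s.replace("def w(c,p)","def Q(q): return R.from_quat([q[1],q[2],q[3],q[0]])\ndef fix(c):\n    if np.size(c['rotation'])==4: c['rotation']=Q(c['rotation']).as_matrix()\n    return c\ndef w(c,p)").replace("    if f: cv2","    fix(c)\n    if f: cv2")
open('h.py','w').write(s)
E
python3 - <<'E'
from h import *
L=['charger','cover_hinge','cover_edge','tray','power_base','power_tip','cradle0','cradle2','fresh0','spent0']
for n in ['top','scene']:
    c=cap(n)
    for l in L: find(c,n,l,6)
    if n=='top':
        im=c['image'];a=cv2.resize(im[160:280,170:310],None,fx=3,fy=3,interpolation=2);b=cv2.resize(im[160:280,400:500],None,fx=3,fy=3,interpolation=2)
        cv2.imwrite('pics/c1.png',np.hstack([a,b]))
E
```

```text
top charger 0.87 [549.  41.  -2.] [325. 209.]
top cover_hinge 0.9 [ 539. -106.   69.] [377. 210.]
top cover_hinge 0.31 [549. 113.  27.] [301. 208.]
top cover_edge 0.86 [548. 108.  72.] [302. 206.]
top tray 0.82 [ 398. -335.   -2.] [451. 261.]
top power_base 0.65 [ 597. -323.   -0.] [444. 195.]
top power_tip 0.52 [ 635. -332.   90.] [457. 176.]
top cradle0 0.91 [548.  -7.  30.] [341. 208.]
top cradle0 0.71 [548. 115.  29.] [300. 208.]
top cradle2 0.91 [548.  -7.  30.] [341. 208.]
top cradle2 0.71 [548. 115.  29.] [300. 208.]
top fresh0 0.77 [577. 315.  39.] [231. 197.]
top fresh0 0.51 [633. 383.  33.] [209. 178.]
top fresh0 0.46 [502. 301.  32.] [235. 223.]
top spent0 0.21 [578. 318.  35.] [230. 197.]
scene charger 0.72 [547.  40.  -1.] [320. 205.]
scene cover_hinge 0.58 [ 545. -107.   69.] [282. 174.]
scene cover_edge 0.87 [556. 104.  69.] [336. 205.]
scene tray 0.63 [ 400. -342.    2.] [252. 130.]
scene power_base 0.96 [ 599. -330.   -1.] [221. 170.]
scene cradle0 0.92 [553. 105.  34.] [337. 210.]
scene cradle0 0.9 [547.  49.  35.] [323. 201.]
scene cradle0 0.77 [547. -16.  39.] [306. 192.]
scene cradle2 0.92 [553. 105.  34.] [337. 210.]
scene cradle2 0.9 [547.  49.  35.] [323. 201.]
scene cradle2 0.77 [547. -16.  39.] [306. 192.]
scene fresh0 0.66 [503. 299.  36.] [399. 226.]
scene fresh0 0.65 [402. 349.  35.] [427. 209.]
scene fresh0 0.56 [637. 383.  32.] [404. 273.]
scene fresh0 0.55 [581. 316.  35.] [392. 248.]
scene spent0 0.66 [558. 106.  32.] [336. 212.]
scene spent0 0.54 [550.  38.  -4.] [319. 206.]
scene spent0 0.45 [551.  46.  34.] [321. 202.]
```

View pics/c1.png

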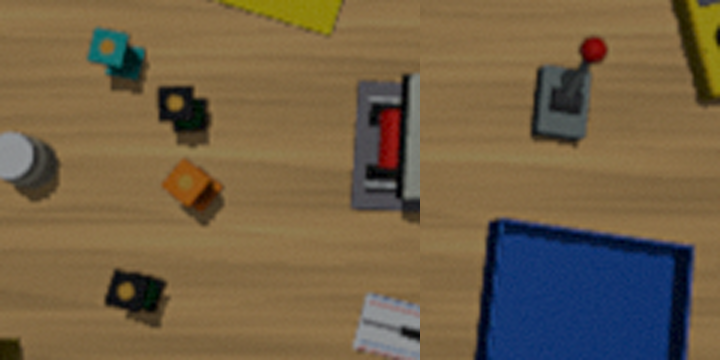

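Choices: the green packs standing at about (578,316) and (402,349) are the fresh ones. The turquoise at (635,383) and orange at (503,300) look-alikes are left alone. The lever is on, leaning to +x. First I turn the tool to square and travel behind the ball.

>>> {"name": "arm_command", "arguments": {
  "claw": [0,0,0,0,0],
  "xyz": [
    [0,0,0],
    [0,0,0],
    [0,0,0],
    [0,0,0],
    [0,0,0]
  ],
  "turn": [
    [0,0,-5.5],
    [0,0,-5.5],
    [0,0,-5.5],
    [0,0,-5.4],
    [0,0,0]
  ]
}}

```text
t: 1.67
tool_pos: [214.8, 533.3, 205.4]
eef_rot: [-0.0, -0.0, 1.0, -0.0]
wrist_force: [0.6, 1.0, -0.3]
grip_width: 64.1
grasp_force: 0.0
```

>>> {"name": "arm_command", "arguments": {
  "claw": [0,0,0,0,0],
  "xyz": [
    [-0.02,-0.035,0],
    [-0.02,-0.035,0],
    [-0.02,-0.035,0],
    [-0.02,-0.035,0],
    [-0.02,-0.035,0]
  ],
  "turn": [
    [0,0,0],
    [0,0,0],
    [0,0,0],
    [0,0,0],
    [0,0,0]
  ]
}}

```text
t: 2.08
tool_pos: [315.1, 356.8, 205.6]
eef_rot: [0.0, 0.001, 1.0, 0.0]
wrist_force: [0.5, 0.6, -0.1]
grip_width: 30.8
grasp_force: 0.0
```

>>> {"name": "arm_command", "arguments": {
  "claw": [0,0,0,0,0],
  "xyz": [
    [-0.019,-0.035,0],
    [-0.019,-0.035,0],
    [-0.019,-0.035,0],
    [-0.019,-0.035,0],
    [-0.019,-0.035,0]
  ],
  "turn": [
    [0,0,0],
    [0,0,0],
    [0,0,0],
    [0,0,0],
    [0,0,0]
  ]
}}

```text
t: 2.5
tool_pos: [410.2, 181.5, 205.8]
eef_rot: [0.0, 0.002, 1.0, 0.0]
wrist_force: [1.2, 1.5, 0.4]
grip_width: 0.7
grasp_force: 0.0
```

>>> {"name": "arm_command", "arguments": {
  "claw": [0,0,0,0,0],
  "xyz": [
    [-0.019,-0.035,0],
    [-0.019,-0.035,0],
    [-0.019,-0.035,0],
    [-0.019,-0.035,0],
    [-0.019,-0.035,0]
  ],
  "turn": [
    [0,0,0],
    [0,0,0],
    [0,0,0],
    [0,0,0],
    [0,0,0]
  ]
}}

```text
t: 2.92
tool_pos: [505.2, 6.2, 205.7]
eef_rot: [0.0, 0.002, 1.0, 0.0]
wrist_force: [0.6, 0.9, 0.1]
grip_width: 0.3
grasp_force: 0.0
```

>>> {"name": "arm_command", "arguments": {
  "claw": [0,0,0,0,0],
  "xyz": [
    [-0.019,-0.035,0],
    [-0.019,-0.035,0],
    [-0.019,-0.035,0],
    [-0.019,-0.035,0],
    [-0.019,-0.035,0]
  ],
  "turn": [
    [0,0,0],
    [0,0,0],
    [0,0,0],
    [0,0,0],
    [0,0,0]
  ]
}}

```text
t: 3.33
tool_pos: [600.0, -168.8, 205.4]
eef_rot: [0.0, 0.002, 1.0, 0.0]
wrist_force: [0.3, -0.0, 0.3]
grip_width: 0.4
grasp_force: 0.0
```

>>> {"name": "arm_command", "arguments": {
  "claw": [0,0,0,0,0],
  "xyz": [
    [-0.019,-0.034,0],
    [-0.019,-0.034,0],
    [-0.019,-0.034,0],
    [-0.019,-0.034,0],
    [-0.019,-0.034,0]
  ],
  "turn": [
    [0,0,0],
    [0,0,0],
    [0,0,0],
    [0,0,0],
    [0,0,0]
  ]
}}

```text
t: 3.75
tool_pos: [694.9, -338.6, 205.2]
eef_rot: [-0.0, 0.002, 1.0, 0.0]
wrist_force: [1.0, -0.5, -0.5]
grip_width: 0.5
grasp_force: 0.0
```

```bash
python3 - <<'E'
from h import *
c=cap('wrist','w1.png');print(c['origin'],arm.observe()['tool_pos'])
for l in ['power_tip','power_base']: find(c,'wrist',l)
c=cap('top')
for l in ['power_tip','power_base']: find(c,'top',l)
E
```

```text
[ 616.14508468 -338.9274633   383.59981095] [ 696.42247474 -346.25811353  201.42770674]
wrist power_tip 0.92 [ 632. -332.   91.] [333. 142.]
wrist power_base 0.58 [ 598. -329.   -4.] [334. 111.]
top power_tip 0.61 [ 639. -334.   92.] [458. 175.]
top power_tip 0.56 [ 598. -326.    1.] [445. 194.]
top power_base 0.64 [ 595. -323.    1.] [444. 195.]
```

View pics/w1.png

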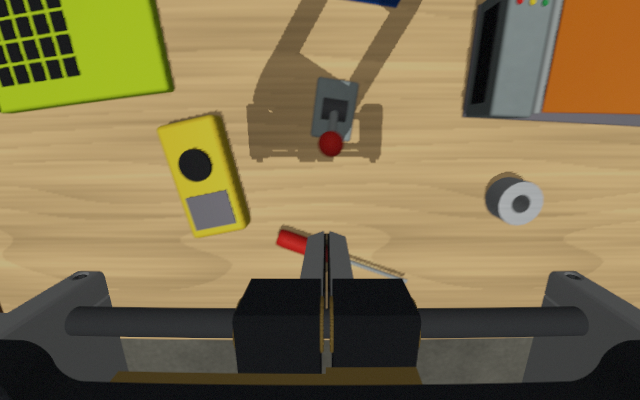

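The wrist view shows the lever on: ball at (331,143), past its base at (335,108). I descend behind the ball and push it towards the robot.

>>> {"name": "arm_command", "arguments": {
  "claw": [0,0,0,0],
  "xyz": [
    [0,0,0.032],
    [0,0,0.032],
    [0,0,0.032],
    [0,0,0.031]
  ],
  "turn": [
    [0,0,0],
    [0,0,0],
    [0,0,0],
    [0,0,0]
  ]
}}

```text
t: 4.38
tool_pos: [694.5, -335.0, 79.4]
eef_rot: [0.001, -0.0, 1.0, -0.0]
wrist_force: [-0.3, -0.5, -0.9]
grip_width: 0.6
grasp_force: 0.0
```

>>> {"name": "arm_command", "arguments": {
  "claw": [0,0,0,0,0],
  "xyz": [
    [0.02,0.002,0],
    [0.02,0.002,0],
    [0.02,0.003,0],
    [0.015,0.002,0],
    [0.015,0.002,0]
  ],
  "turn": [
    [0,0,0],
    [0,0,0],
    [0,0,0],
    [0,0,0],
    [0,0,0]
  ]
}}

```text
t: 4.8
tool_pos: [604.4, -324.0, 80.8]
eef_rot: [0.002, -0.0, 1.0, -0.001]
wrist_force: [1.5, 0.2, -0.4]
grip_width: 0.1
grasp_force: 0.5
```

>>> {"name": "arm_command", "arguments": {
  "claw": [0,0,0,0],
  "xyz": [
    [0.012,0.002,0],
    [0.012,0.001,0],
    [0.004,0,0],
    [0,0,0]
  ],
  "turn": [
    [0,0,0],
    [0,0,0],
    [0,0,0],
    [0,0,0]
  ]
}}

```text
t: 5.13
tool_pos: [581.2, -321.1, 81.2]
eef_rot: [0.007, 0.0, 1.0, -0.001]
wrist_force: [11.1, 0.7, -5.9]
grip_width: 0.5
grasp_force: 5.7
```

```bash
python3 - <<'E'
from h import *
s=arm.observe();print(s['tool_pos'],s['wrist_force'])
c=cap('wrist')
for l in ['power_tip','power_base']: find(c,'wrist',l)
c=cap('scene')
for l in ['power_tip','power_base']: find(c,'scene',l)
E
```

```text
[ 581.22479385 -321.14072288   81.17173228] [11.11112968  0.66784871 -5.88679755]
wrist power_tip 0.88 [ 558. -324.   91.] [322. 217.]
wrist power_base 0.57 [ 597. -331.   -1.] [316. 224.]
scene power_tip 0.72 [552. 108.  37.] [338. 210.]
scene power_tip 0.71 [401. 349.  39.] [428. 208.]
scene power_tip 0.5 [ 562. -324.   91.] [224. 147.]
```

The lever is off: its ball is at x≈559 and against the stop. I back off, rise, yaw 90° and go to the +y side of the cover edge.

>>> {"name": "arm_command", "arguments": {
  "claw": [0,0,0,0,0],
  "xyz": [
    [-0.015,0,0],
    [-0.015,0,0.0],
    [0,0,-0.04],
    [0,0,-0.04],
    [0,0,-0.04]
  ],
  "turn": [
    [0,0,0],
    [0,0,0],
    [0,0,0],
    [0,0,7],
    [0,0,7]
  ]
}}

```text
t: 5.85
tool_pos: [605.7, -320.3, 199.7]
eef_rot: [-0.001, 0.124, 0.992, 0.001]
wrist_force: [-0.5, -0.7, 0.9]
grip_width: 0.4
grasp_force: 0.0
```

>>> {"name": "arm_command", "arguments": {
  "claw": [0.5,0.5,0.5,0.5,0.5],
  "xyz": [
    [0,0,-0.03],
    [0,0,0],
    [0,0,0],
    [0,0,0],
    [0,0,0]
  ],
  "turn": [
    [0,0,7],
    [0,0,7],
    [0,0,7],
    [0,0,7],
    [0,0,7]
  ]
}}

```text
t: 6.27
tool_pos: [606.3, -320.9, 230.7]
eef_rot: [0.001, 0.417, 0.909, -0.0]
wrist_force: [0.8, -0.2, -0.9]
grip_width: 30.1
grasp_force: 0.0
```

>>> {"name": "arm_command", "arguments": {
  "claw": [0.5,0.5,0.5,0.5,0.5],
  "xyz": [
    [0,0,0],
    [0,0,0],
    [0,0,0],
    [0,0,0],
    [0,0,0]
  ],
  "turn": [
    [0,0,7],
    [0,0,7],
    [0,0,7],
    [0,0,7],
    [0,0,7]
  ]
}}

```text
t: 6.68
tool_pos: [606.2, -320.9, 230.2]
eef_rot: [0.001, 0.671, 0.741, 0.0]
wrist_force: [-0.4, -0.1, -0.4]
grip_width: 47.1
grasp_force: 0.0
```

>>> {"name": "arm_command", "arguments": {
  "claw": [0.5,0.5],
  "xyz": [
    [0,0,0],
    [0,0,0]
  ],
  "turn": [
    [0,0,6],
    [0,0,0]
  ]
}}

```text
t: 6.85
tool_pos: [606.2, -321.0, 230.1]
eef_rot: [0.001, 0.707, 0.707, 0.0]
wrist_force: [-0.1, 0.8, -0.4]
grip_width: 47.0
grasp_force: 0.0
```

```bash
python3 - <<'E'
from h import *
s=arm.observe();print(s['tool_pos'],s['eef_rot'],s['joint_positions'])
c=cap('top','t2.png')
for l in ['power_tip','cover_edge','cover_hinge']: find(c,'top',l)
E
```

```text
[ 606.23513304 -321.02596796  230.11230258] [8.04044448e-04 7.07450446e-01 7.06762451e-01 2.39196644e-04] [-6.13088851e-01  4.24260590e-01  1.20963134e+00  1.95187855e-04
  1.50603433e+00 -6.12128349e-01]
top cover_edge 0.79 [548. 108.  73.] [302. 206.]
top cover_hinge 0.76 [ 543. -102.   64.] [376. 209.]
top cover_hinge 0.73 [712. -84.   7.] [366. 157.]
top cover_hinge 0.21 [545.  42.  -1.] [324. 211.]
```

>>> {"name": "arm_command", "arguments": {
  "claw": [0.5,0.5,0.5,0.5,0.5],
  "xyz": [
    [0.04,-0.005,0],
    [0.04,-0.005,0],
    [0.04,-0.005,0],
    [0.04,-0.005,0],
    [0.04,-0.005,0]
  ],
  "turn": [
    [0,0,0],
    [0,0,0],
    [0,0,0],
    [0,0,0],
    [0,0,0]
  ]
}}

```text
t: 7.47
tool_pos: [580.7, -121.1, 228.6]
eef_rot: [0.0, 0.707, 0.707, 0.0]
wrist_force: [1.0, -0.0, -0.1]
grip_width: 47.4
grasp_force: 0.0
```

>>> {"name": "arm_command", "arguments": {
  "claw": [0.5,0.5,0.5,0.5,0.5],
  "xyz": [
    [0.04,-0.005,0],
    [0.04,-0.005,0],
    [0.04,-0.005,0],
    [0.04,-0.005,0],
    [0.04,-0.005,0]
  ],
  "turn": [
    [0,0,0],
    [0,0,0],
    [0,0,0],
    [0,0,0],
    [0,0,0]
  ]
}}

```text
t: 7.88
tool_pos: [555.8, 79.2, 228.9]
eef_rot: [0.0, 0.707, 0.707, 0.0]
wrist_force: [1.2, -0.2, -0.1]
grip_width: 47.2
grasp_force: 0.0
```

>>> {"name": "arm_command", "arguments": {
  "claw": [0.5,0.5,0.5,0.5,0.5],
  "xyz": [
    [0.04,-0.005,0],
    [0.04,0,0],
    [0.01,0,0],
    [0,0,0],
    [0,0,0]
  ],
  "turn": [
    [0,0,0],
    [0,0,0],
    [0,0,0],
    [0,-7,0],
    [0,-7,0]
  ]
}}

```text
t: 8.3
tool_pos: [552.4, 166.3, 230.4]
eef_rot: [0.089, 0.702, 0.701, -0.087]
wrist_force: [0.7, -0.6, -0.2]
grip_width: 46.9
grasp_force: 0.0
```

>>> {"name": "arm_command", "arguments": {
  "claw": [0.5,0.5,0.5,0.5],
  "xyz": [
    [0,0,0],
    [0,0,0],
    [0,0,0],
    [0,0,0]
  ],
  "turn": [
    [0,-7,0],
    [0,-7,0],
    [0,-7,0],
    [0,0,0]
  ]
}}

```text
t: 8.63
tool_pos: [549.7, 169.9, 224.0]
eef_rot: [0.212, 0.671, 0.677, -0.216]
wrist_force: [-0.4, 0.3, -0.8]
grip_width: 47.0
grasp_force: 0.0
```

```bash
python3 - <<'E'
from h import *
s=arm.observe();print(s['joint_positions']);p,r=tool();print(p,r.as_matrix().round(3))
c=cap('wrist','w2.png')
for l in ['cover_edge','cover_hinge','cradle0','spent0']: find(c,'wrist',l)
E
```

```text
[ 0.45756886  0.42276522  1.35449009 -0.54498004  1.65597986  0.48375197]
[549.6755023  169.94674491 224.01490821] [[-0.009  1.    -0.003]
 [ 0.816  0.006 -0.577]
 [-0.577 -0.008 -0.817]]
wrist cover_edge 0.69 [547. 105.  70.] [325. 161.]
wrist cover_edge 0.22 [548. 111.  29.] [326. 136.]
wrist cradle0 0.83 [552.  44.  33.] [328. 176.]
wrist cradle0 0.75 [544. 111.  29.] [323. 137.]
wrist spent0 0.8 [551. 111.  30.] [329. 137.]
wrist spent0 0.49 [ 563. -322.   91.] [331. 305.]
```

View pics/w2.png

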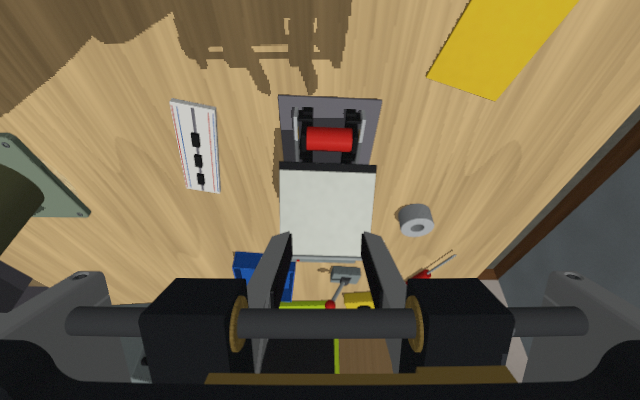

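The cover edge stripe is at (328,165) and the red pack in the outer cradle at (330,138). I descend outside the edge and push it towards -y.

>>> {"name": "arm_command", "arguments": {
  "claw": [0.5,0.5,0.5,0.5,0.5],
  "xyz": [
    [0.013,0,0.031],
    [0.013,0,0.031],
    [0.013,0,0.031],
    [0.013,0,0.031],
    [0.014,0,0.03]
  ],
  "turn": [
    [0,0,0],
    [0,0,0],
    [0,0,0],
    [0,0,0],
    [0,0,0]
  ]
}}

```text
t: 9.3
tool_pos: [552.7, 131.2, 65.1]
eef_rot: [0.213, 0.676, 0.673, -0.211]
wrist_force: [0.6, 0.1, 0.4]
grip_width: 47.1
grasp_force: 0.0
```

>>> {"name": "arm_command", "arguments": {
  "claw": [0.5,0.5,0.5,0.5,0.5],
  "xyz": [
    [-0.0163,0,0.0115],
    [-0.0082,0,0.0058],
    [-0.0082,0,0.0058],
    [-0.0082,0,0.0058],
    [-0.0082,0,0.0058]
  ],
  "turn": [
    [0,0,0],
    [0,0,0],
    [0,0,0],
    [0,0,0],
    [0,0,0]
  ]
}}

```text
t: 9.72
tool_pos: [552.8, 72.2, 66.1]
eef_rot: [0.213, 0.675, 0.674, -0.211]
wrist_force: [-0.9, 1.6, -0.1]
grip_width: 47.1
grasp_force: 0.8
```

>>> {"name": "arm_command", "arguments": {
  "claw": [0.5,0.5,0.5,0.5,0.5],
  "xyz": [
    [-0.0082,0,0.0058],
    [-0.0082,0,0.0058],
    [-0.0082,0,0.0058],
    [-0.0082,0,0.0058],
    [-0.0082,0,0.0058]
  ],
  "turn": [
    [0,0,0],
    [0,0,0],
    [0,0,0],
    [0,0,0],
    [0,0,0]
  ]
}}

```text
t: 10.13
tool_pos: [551.9, 21.6, 64.5]
eef_rot: [0.213, 0.675, 0.674, -0.212]
wrist_force: [-0.8, 0.1, -0.9]
grip_width: 47.2
grasp_force: 0.3
```

```bash
python3 - <<'E'
from h import *
p,r=tool();print(p,r.as_matrix().round(3)[:,1:])
c=cap('wrist')
for l in ['cover_edge','cover_hinge']: find(c,'wrist',l)
E
```

```text
[551.94229106  21.61611085  64.45307119] [[ 1.     0.001]
 [-0.    -0.574]
 [ 0.001 -0.819]]
wrist cover_edge 0.94 [546.  10.  69.] [319. 258.]
```

>>> {"name": "arm_command", "arguments": {
  "claw": [0.5,0.5,0.5,0.5,0.5],
  "xyz": [
    [0.003,0,0.004],
    [-0.0082,0,0.0058],
    [-0.0082,0,0.0058],
    [-0.0082,0,0.0058],
    [-0.0082,0,0.0058]
  ],
  "turn": [
    [0,0,0],
    [0,0,0],
    [0,0,0],
    [0,0,0],
    [0,0,0]
  ]
}}

```text
t: 10.7
tool_pos: [550.9, -18.4, 58.3]
eef_rot: [0.212, 0.675, 0.674, -0.213]
wrist_force: [-0.6, 0.3, -0.6]
grip_width: 47.0
grasp_force: 0.6
```

>>> {"name": "arm_command", "arguments": {
  "claw": [0.5,0.5,0.5,0.5,0.5],
  "xyz": [
    [-0.0082,0,0.0058],
    [-0.0082,0,0.0058],
    [-0.0082,0,0.0058],
    [-0.0082,0,0.0058],
    [-0.0082,0,0.0058]
  ],
  "turn": [
    [0,0,0],
    [0,0,0],
    [0,0,0],
    [0,0,0],
    [0,0,0]
  ]
}}

```text
t: 11.12
tool_pos: [551.4, -68.9, 58.7]
eef_rot: [0.213, 0.675, 0.674, -0.213]
wrist_force: [-0.5, 0.4, -0.5]
grip_width: 47.2
grasp_force: 0.4
```

```bash
python3 - <<'E'
from h import *
p,r=tool();print(p,r.as_matrix().round(3)[:,1:],arm.observe()['joint_positions'].round(2) if hasattr(arm.observe()['joint_positions'],'round') else '')
c=cap('wrist','w3.png')
for l in ['cover_edge','cover_hinge']: find(c,'wrist',l)
c=cap('scene','s3.png')
for l in ['cover_edge','cover_hinge']: find(c,'scene',l)
E
```

```text
[551.44703678 -68.88018315  58.69071551] [[ 1.    -0.   ]
 [-0.001 -0.574]
 [ 0.    -0.819]] [ 0.07  0.44  1.71 -0.68  1.14  0.42]
wrist cover_edge 0.79 [540. -78.  68.] [310. 264.]
wrist cover_hinge 0.64 [ 540. -102.   67.] [311. 277.]
scene cover_edge 0.66 [550. -80.  66.] [288. 179.]
scene cover_edge 0.63 [553.  45.  33.] [321. 202.]
scene cover_hinge 0.86 [ 541. -104.   68.] [283. 174.]
scene cover_hinge 0.5 [ 399. -341.    1.] [252. 130.]
```

View pics/s3.png

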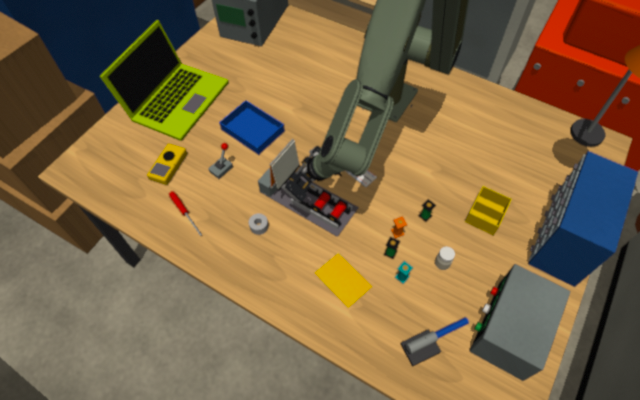

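Packs sit in cradles 1 and 2 (red at (323,200) and (338,211)); the cover at (284,165) is nearly folded. I finish the push slowly.

>>> {"name": "arm_command", "arguments": {
  "claw": [0.5,0.5,0.5,0.5],
  "xyz": [
    [-0.0065,0,0.0046],
    [-0.0065,0,0.0046],
    [-0.0049,0,0.0034],
    [0,0,0]
  ],
  "turn": [
    [0,0,0],
    [0,0,0],
    [0,0,0],
    [0,0,0]
  ]
}}

```text
t: 11.75
tool_pos: [551.2, -90.8, 58.5]
eef_rot: [0.213, 0.675, 0.674, -0.213]
wrist_force: [-0.8, 0.1, -0.5]
grip_width: 47.1
grasp_force: 0.0
```

>>> {"name": "arm_command", "arguments": {
  "claw": [0.5,0.5,0.5,0.5],
  "xyz": [
    [-0.0033,0,0.0023],
    [-0.0016,0,0.0011],
    [-0.0016,0,0.0011],
    [0,0,0]
  ],
  "turn": [
    [0,0,0],
    [0,0,0],
    [0,0,0],
    [0,0,0]
  ]
}}

```text
t: 12.08
tool_pos: [551.5, -96.2, 57.9]
eef_rot: [0.212, 0.675, 0.674, -0.211]
wrist_force: [-0.5, 5.2, -1.8]
grip_width: 46.9
grasp_force: 2.3
```

Force is rising, so I'm near the stop. A few more mm.

>>> {"name": "arm_command", "arguments": {
  "claw": [0.5,0.5,0.5],
  "xyz": [
    [-0.0016,0,0.0011],
    [-0.0016,0,0.0011],
    [0,0,0]
  ],
  "turn": [
    [0,0,0],
    [0,0,0],
    [0,0,0]
  ]
}}

```text
t: 12.33
tool_pos: [551.8, -97.5, 57.1]
eef_rot: [0.211, 0.676, 0.675, -0.209]
wrist_force: [-1.0, 12.9, -1.1]
grip_width: 47.0
grasp_force: 5.7
```

```bash
python3 - <<'E'
from h import *
s=arm.observe();print(s['tool_pos'],s['wrist_force'])
c=cap('wrist')
for l in ['cover_edge','cover_hinge']: find(c,'wrist',l)
E
```

```text
[551.83474295 -97.49459156  57.07981078] [-0.98743337 12.94574421 -1.07941242]
wrist cover_edge 0.9 [ 537. -105.   68.] [306. 264.]
wrist cover_hinge 0.79 [ 543. -103.   69.] [313. 264.]
```

Fully folded: the edge is at the hinge line and the contact force is firm. I back off, rise, untilt and turn to grasp yaw.

>>> {"name": "arm_command", "arguments": {
  "claw": [0.5,0.5,0.5,0.5,0.5],
  "xyz": [
    [0.0163,0,-0.0115],
    [0.0163,0,-0.0115],
    [0.0163,0,-0.0115],
    [0.0163,0,-0.0115],
    [-0.011,0,-0.036]
  ],
  "turn": [
    [0,0,0],
    [0,0,0],
    [0,0,0],
    [0,0,0],
    [0,0,0]
  ]
}}

```text
t: 12.9
tool_pos: [545.9, -8.9, 87.9]
eef_rot: [0.208, 0.673, 0.676, -0.218]
wrist_force: [-0.5, 0.3, -1.5]
grip_width: 46.7
grasp_force: 0.0
```

>>> {"name": "arm_command", "arguments": {
  "claw": [0.8,0.8,0.8,0.8,0.8],
  "xyz": [
    [-0.011,0,-0.036],
    [-0.011,0,-0.036],
    [-0.011,0,-0.036],
    [-0.011,0,-0.036],
    [0,0,0]
  ],
  "turn": [
    [0,0,0],
    [0,0,0],
    [0,0,0],
    [0,0,0],
    [0,7,0]
  ]
}}

```text
t: 13.32
tool_pos: [554.4, 42.3, 242.9]
eef_rot: [0.173, 0.684, 0.689, -0.166]
wrist_force: [0.6, -0.7, -1.0]
grip_width: 74.5
grasp_force: 0.0
```

>>> {"name": "arm_command", "arguments": {
  "claw": [0.8,0.8,0.8,0.8,0.8],
  "xyz": [
    [0,0,0],
    [0,0,0],
    [0,0,0],
    [0,0,0],
    [0,0,0]
  ],
  "turn": [
    [0,7,0],
    [0,7,0],
    [0,7,0],
    [0,7,0],
    [0,0,0]
  ]
}}

```text
t: 13.73
tool_pos: [552.3, 31.9, 239.2]
eef_rot: [0.001, 0.71, 0.704, 0.001]
wrist_force: [0.7, -0.9, -0.3]
grip_width: 75.0
grasp_force: 0.0
```

```bash
python3 - <<'E'
from h import *
p,r=tool();print(p,r.as_matrix().round(3))
c=cap('wrist','w4.png')
for l in ['cover_edge','cover_hinge','cradle0','spent0','charger','fresh0']: find(c,'wrist',l)
c=cap('top','t4.png')
for l in ['cover_edge','cover_hinge','cradle0','spent0','charger','power_tip','tray','fresh0']: find(c,'top',l,6)
E
```

```text
[552.27919665  31.91510167 239.20072661] [[ 0.007  1.     0.003]
 [ 1.    -0.007  0.001]
 [ 0.001  0.003 -1.   ]]
wrist cover_edge 0.69 [543. -15.  31.] [320. 215.]
wrist cover_edge 0.46 [548.  39.  -2.] [323. 174.]
wrist cover_edge 0.41 [ 397. -337.   -2.] [244. 374.]
wrist cover_hinge 0.69 [ 543. -104.   69.] [320. 285.]
wrist cradle0 0.8 [548. 111.  26.] [322. 124.]
wrist cradle0 0.61 [543. -15.  33.] [320. 216.]
wrist cradle0 0.56 [551.  48.  32.] [325. 172.]
wrist spent0 0.69 [547.  51.  35.] [322. 170.]
wrist spent0 0.64 [547. 109.  29.] [322. 125.]
wrist charger 0.94 [547.  40.  -5.] [322. 173.]
top cover_edge 0.74 [ 540. -100.   71.] [375. 209.]
top cover_edge 0.23 [736. 238.  -3.] [261. 149.]
top cover_hinge 0.88 [ 543. -104.   66.] [376. 209.]
top cradle0 0.97 [546.  52.  30.] [321. 209.]
top cradle0 0.86 [549. 112.  29.] [301. 208.]
top cradle0 0.63 [544.  -8.  31.] [342. 210.]
top cradle0 0.46 [549. 108.  31.] [302. 207.]
top spent0 0.61 [551. 108.  31.] [302. 207.]
top spent0 0.24 [ 562. -322.   93.] [456. 201.]
top charger 0.89 [550.  41.  -4.] [325. 209.]
top power_tip 0.67 [ 563. -319.   92.] [454. 201.]
top tray 0.64 [ 399. -338.   -1.] [452. 261.]
top fresh0 0.75 [579. 320.  37.] [230. 196.]
top fresh0 0.65 [503. 302.  32.] [235. 222.]
top fresh0 0.56 [403. 355.  33.] [214. 257.]
top fresh0 0.51 [633. 384.  33.] [209. 178.]
```

View pics/w4.png

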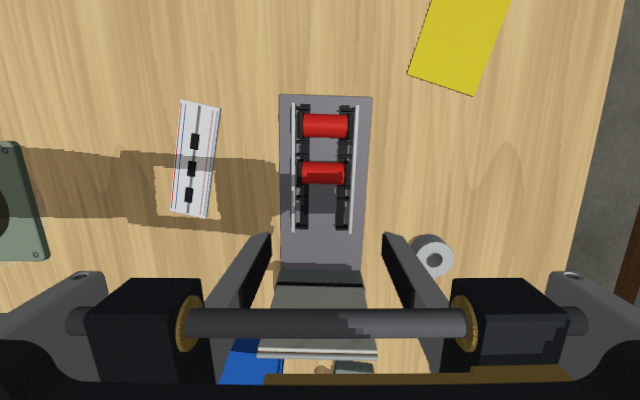

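Both spent packs lie in cradles 1 and 2 at (322,172) and (325,126), the third cradle is empty, and the cover is folded at the bottom. I turn square to the packs and go down on the one in cradle 2 at (549,110).

>>> {"name": "arm_command", "arguments": {
  "claw": [0.54,0.54,0.54,0.54,0.54],
  "xyz": [
    [0,0,0],
    [0,0,0],
    [0,0,0],
    [0,0,0],
    [0,0,0]
  ],
  "turn": [
    [0,0,-7],
    [0,0,-7],
    [0,0,-7],
    [0,0,-7],
    [0,0,-7]
  ]
}}

```text
t: 14.95
tool_pos: [551.5, 36.5, 237.8]
eef_rot: [0.0, 0.459, 0.888, -0.0]
wrist_force: [0.2, 0.3, 0.5]
grip_width: 50.9
grasp_force: 0.0
```

>>> {"name": "arm_command", "arguments": {
  "claw": [0.54,0.54,0.54,0.54,0.54],
  "xyz": [
    [0,0,0],
    [0,0,0],
    [0,0,0],
    [0,0,0],
    [0,0,0]
  ],
  "turn": [
    [0,0,-7],
    [0,0,-7],
    [0,0,-7],
    [0,0,-7],
    [0,0,-7]
  ]
}}

```text
t: 15.37
tool_pos: [551.5, 36.5, 237.9]
eef_rot: [0.0, 0.171, 0.985, -0.0]
wrist_force: [0.1, -0.8, -0.2]
grip_width: 50.6
grasp_force: 0.0
```

>>> {"name": "arm_command", "arguments": {
  "claw": [0.54,0.54,0.54,0.54,0.54],
  "xyz": [
    [0,0,0],
    [0,0,0],
    [0,0,0],
    [0.003,0.039,0],
    [0.002,0.039,0]
  ],
  "turn": [
    [0,0,-7],
    [0,0,-7],
    [0,0,-4.7],
    [0,0,0],
    [0,0,0]
  ]
}}

```text
t: 15.78
tool_pos: [548.7, 113.8, 237.9]
eef_rot: [0.0, 0.014, 1.0, -0.0]
wrist_force: [-0.2, 0.6, 0.3]
grip_width: 51.0
grasp_force: 0.0
```

>>> {"name": "arm_command", "arguments": {
  "claw": [0.54,0.54,0.54,0.54,0.54],
  "xyz": [
    [0,0,0.035],
    [0,0,0.035],
    [0,0,0.035],
    [0,0,0.025],
    [0,0,0]
  ],
  "turn": [
    [0,0,0],
    [0,0,0],
    [0,0,0],
    [0,0,0],
    [0,0,0]
  ]
}}

```text
t: 16.2
tool_pos: [542.9, 114.5, 101.4]
eef_rot: [-0.006, 0.012, 1.0, -0.0]
wrist_force: [-1.1, -0.6, 0.1]
grip_width: 50.4
grasp_force: 0.0
```

```bash
python3 - <<'E'
from h import *
p,r=tool();print(p,r.as_matrix().round(3),arm.observe()['grip_width'])
c=cap('wrist','w5.png')
for l in ['cradle0','spent0']: find(c,'wrist',l)
E
```

```text
[542.89200419 114.50335929 101.44668275] [[-1.     0.023 -0.013]
 [ 0.023  1.    -0.001]
 [ 0.013 -0.001 -1.   ]] 50.44658363232558
wrist cradle0 0.64 [545. -14.  33.] [189. 220.]
wrist spent0 0.74 [547. 111.  32.] [323. 220.]
wrist spent0 0.73 [545.  50.  38.] [256. 221.]
```

View pics/w5.png

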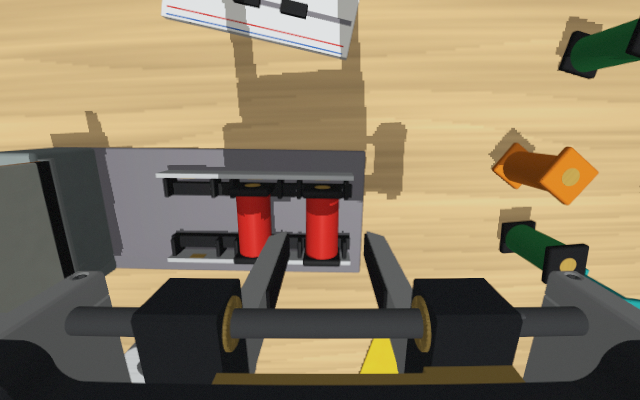

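The wrist view shows the fingers straddling the cradle-2 pack at (322,222), aligned with it. I descend and grip.

>>> {"name": "arm_command", "arguments": {
  "claw": [0.54,0.54,0.54,0.54,0.54],
  "xyz": [
    [-0.002,-0.002,0.03],
    [0,0,0.03],
    [0,0,0.02],
    [0,0,0.005],
    [0,0,0]
  ],
  "turn": [
    [0,0,0],
    [0,0,0],
    [0,0,0],
    [0,0,0],
    [0,0,0]
  ]
}}

```text
t: 16.77
tool_pos: [550.9, 112.6, 23.5]
eef_rot: [0.0, 0.012, 1.0, 0.0]
wrist_force: [-0.3, 0.5, -0.1]
grip_width: 50.5
grasp_force: 0.0
```

>>> {"name": "arm_command", "arguments": {
  "claw": [0.2,0.2,0.2,0.2,0.2],
  "xyz": [
    [0,0,0],
    [0,0,0],
    [0,0,0],
    [0,0,0],
    [0,0,0]
  ],
  "turn": [
    [0,0,0],
    [0,0,0],
    [0,0,0],
    [0,0,0],
    [0,0,0]
  ]
}}

```text
t: 17.18
tool_pos: [552.2, 112.6, 24.9]
eef_rot: [0.002, 0.012, 1.0, -0.0]
wrist_force: [0.2, -0.9, 5.1]
grip_width: 29.2
grasp_force: 30.0
```

Gripped (29 mm, 30 N). I lift over the cover and go to the tray.

>>> {"name": "arm_command", "arguments": {
  "claw": [0.2,0.2,0.2,0.2,0.2],
  "xyz": [
    [0,0,-0.02],
    [0,0,-0.04],
    [0,0,-0.041],
    [0,0,-0.041],
    [0,0,-0.041]
  ],
  "turn": [
    [0,0,0],
    [0,0,0],
    [0,0,0],
    [0,0,0],
    [0,0,0]
  ]
}}

```text
t: 17.6
tool_pos: [549.4, 112.8, 207.3]
eef_rot: [-0.001, 0.012, 1.0, 0.0]
wrist_force: [0.9, -0.2, -0.5]
grip_width: 29.1
grasp_force: 30.0
```

>>> {"name": "arm_command", "arguments": {
  "claw": [0.2,0.2,0.2,0.2,0.2],
  "xyz": [
    [0.01,-0.035,-0.02],
    [0.01,-0.037,0],
    [0.01,-0.037,0],
    [0.01,-0.037,0],
    [0.01,-0.037,0]
  ],
  "turn": [
    [0,0,0],
    [0,0,0],
    [0,0,0],
    [0,0,0],
    [0,0,0]
  ]
}}

```text
t: 18.02
tool_pos: [495.0, -70.1, 226.0]
eef_rot: [0.0, 0.011, 1.0, 0.0]
wrist_force: [-0.6, -0.7, -0.6]
grip_width: 28.9
grasp_force: 30.0
```

>>> {"name": "arm_command", "arguments": {
  "claw": [0.2,0.2,0.2,0.2,0.2],
  "xyz": [
    [0.01,-0.038,0],
    [0.01,-0.038,0],
    [0.01,-0.038,0],
    [0.01,-0.038,0],
    [0.01,-0.038,0]
  ],
  "turn": [
    [0,0,0],
    [0,0,0],
    [0,0,0],
    [0,0,0],
    [0,0,0]
  ]
}}

```text
t: 18.43
tool_pos: [440.5, -259.1, 225.7]
eef_rot: [0.0, 0.012, 1.0, 0.0]
wrist_force: [1.2, -0.2, -2.3]
grip_width: 28.9
grasp_force: 30.0
```

>>> {"name": "arm_command", "arguments": {
  "claw": [0.2,0.2,0.2,0.2,0.2],
  "xyz": [
    [0.012,-0.038,0],
    [0.012,-0.038,0],
    [0.011,-0.038,0],
    [0,0,0.02],
    [0,0,0.02]
  ],
  "turn": [
    [0,0,0],
    [0,0,0],
    [0,0,0],
    [0,0,0],
    [0,0,0]
  ]
}}

```text
t: 18.85
tool_pos: [403.5, -374.3, 186.6]
eef_rot: [0.001, 0.014, 1.0, -0.001]
wrist_force: [0.5, 0.3, -2.1]
grip_width: 29.8
grasp_force: 30.0
```

```bash
python3 - <<'E'
from h import *
s=arm.observe();print(s['tool_pos'],s['grip_width'],s['grasp_force'],s['wrist_force'])
c=cap('wrist','w6.png')
for l in ['tray','spent0']: find(c,'wrist',l)
c=cap('top','t6.png')
for l in ['tray','fresh0']: find(c,'top',l)
E
```

```text
[ 403.53414334 -374.25450979  186.61993794] 29.791665971508323 29.997419714927673 [ 0.53641092  0.32245085 -2.13742401]
wrist tray 0.63 [ 397. -337.   -5.] [355. 181.]
wrist spent0 0.83 [549.  45.  36.] [636. 289.]
wrist spent0 0.72 [ 600. -326.   -1.] [363. 313.]
wrist spent0 0.65 [ 401. -372.  191.] [330. 244.]
top tray 0.68 [ 399. -336.   -0.] [452. 260.]
top fresh0 0.72 [399. 353.  36.] [215. 259.]
top fresh0 0.64 [577. 319.  33.] [230. 197.]
top fresh0 0.58 [500. 302.  32.] [235. 223.]
top fresh0 0.55 [632. 384.  33.] [209. 178.]
```

View pics/w6.png

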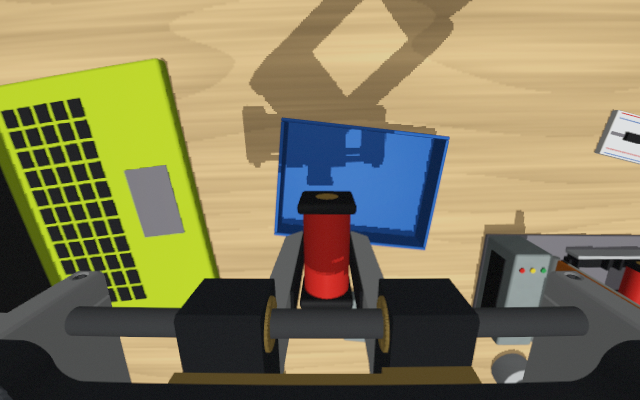

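The pack is held over the tray: pack at (328,250), tray from (280,120) to (445,245). I lower it, release, and rise.

>>> {"name": "arm_command", "arguments": {
  "claw": [0.2,0.2,0.2,0.2,0.2],
  "xyz": [
    [0,0,0.04],
    [0,0,0.04],
    [0,0,0.04],
    [0,0,0.035],
    [0,0,0.01]
  ],
  "turn": [
    [0,0,0],
    [0,0,0],
    [0,0,0],
    [0,0,0],
    [0,0,0]
  ]
}}

```text
t: 19.57
tool_pos: [401.9, -367.4, 16.6]
eef_rot: [-0.003, 0.011, 1.0, 0.003]
wrist_force: [-1.2, 0.9, -1.0]
grip_width: 29.3
grasp_force: 30.0
```

>>> {"name": "arm_command", "arguments": {
  "claw": [0.54,0.54,0.54,0.54,0.54],
  "xyz": [
    [0,0,0],
    [0,0,0],
    [0,0,0],
    [0,0,0],
    [0,0,0]
  ],
  "turn": [
    [0,0,0],
    [0,0,0],
    [0,0,0],
    [0,0,0],
    [0,0,0]
  ]
}}

```text
t: 19.98
tool_pos: [405.6, -373.0, 23.6]
eef_rot: [0.002, 0.012, 1.0, -0.002]
wrist_force: [-0.1, -0.4, -0.1]
grip_width: 50.8
grasp_force: 0.0
```

>>> {"name": "arm_command", "arguments": {
  "claw": [0.54,0.54,0.54,0.54,0.54],
  "xyz": [
    [0,0,-0.04],
    [0,0,-0.041],
    [0,0,-0.041],
    [0,0,-0.041],
    [0,0,-0.041]
  ],
  "turn": [
    [0,0,0],
    [0,0,0],
    [0,0,0],
    [0,0,0],
    [0,0,0]
  ]
}}

```text
t: 20.4
tool_pos: [404.1, -371.1, 228.4]
eef_rot: [0.001, 0.012, 1.0, -0.001]
wrist_force: [0.9, -0.8, -0.0]
grip_width: 50.9
grasp_force: 0.0
```

```bash
python3 - <<'E'
from h import *
s=arm.observe();print(s['tool_pos'])
c=cap('wrist')
for l in ['tray','spent0']: find(c,'wrist',l)
E
```

```text
[ 404.05461838 -371.0974467   228.44849991]
wrist tray 0.82 [ 397. -340.   -2.] [348. 175.]
wrist spent0 0.71 [547.  49.  33.] [607. 273.]
wrist spent0 0.62 [ 398. -366.   17.] [331. 179.]
```

>>> {"name": "arm_command", "arguments": {
  "claw": [0.54,0.54,0.54,0.54,0.54],
  "xyz": [
    [-0.012,0.0385,0],
    [-0.012,0.0385,0],
    [-0.012,0.0385,0],
    [-0.012,0.0385,0],
    [-0.012,0.0385,0]
  ],
  "turn": [
    [0,0,0],
    [0,0,0],
    [0,0,0],
    [0,0,0],
    [0,0,0]
  ]
}}

```text
t: 20.97
tool_pos: [467.8, -177.9, 223.7]
eef_rot: [-0.001, 0.012, 1.0, 0.001]
wrist_force: [0.7, 0.2, 0.6]
grip_width: 50.6
grasp_force: 0.0
```

>>> {"name": "arm_command", "arguments": {
  "claw": [0.54,0.54,0.54,0.54,0.54],
  "xyz": [
    [-0.012,0.0385,0],
    [-0.012,0.0385,0],
    [-0.012,0.0385,0],
    [-0.012,0.0385,0],
    [-0.012,0.0385,0]
  ],
  "turn": [
    [0,0,0],
    [0,0,0],
    [0,0,0],
    [0,0,0],
    [0,0,0]
  ]
}}

```text
t: 21.38
tool_pos: [532.2, 13.2, 223.7]
eef_rot: [-0.001, 0.012, 1.0, 0.0]
wrist_force: [-0.1, -0.4, -0.2]
grip_width: 51.0
grasp_force: 0.0
```

>>> {"name": "arm_command", "arguments": {
  "claw": [0.54,0.54,0.54,0.54,0.54],
  "xyz": [
    [-0.01,0.038,0],
    [0,0,0.04],
    [0,0,0.04],
    [0,0,0.03],
    [0,0,0]
  ],
  "turn": [
    [0,0,0],
    [0,0,0],
    [0,0,0],
    [0,0,0],
    [0,0,0]
  ]
}}

```text
t: 21.8
tool_pos: [536.4, 49.8, 106.5]
eef_rot: [-0.008, 0.011, 1.0, 0.0]
wrist_force: [-1.8, 0.1, -0.7]
grip_width: 50.7
grasp_force: 0.0
```

```bash
python3 - <<'E'
from h import *
s=arm.observe();print(s['tool_pos'])
c=cap('wrist')
for l in ['cradle0','spent0','fresh0']: find(c,'wrist',l)
E
```

```text
[536.39270125  49.79240097 106.5252784 ]
wrist cradle0 0.98 [543. -15.  33.] [258. 222.]
wrist cradle0 0.74 [546. 109.  29.] [389. 221.]
wrist spent0 0.67 [549.  48.  35.] [325. 227.]
wrist fresh0 0.74 [507. 309.  36.] [608. 178.]
wrist fresh0 0.25 [538. -99.  67.] [148. 232.]
```

>>> {"name": "arm_command", "arguments": {
  "claw": [0.54,0.54,0.54,0.54,0.54],
  "xyz": [
    [-0.004,-0.001,0.03],
    [0,0,0.03],
    [0,0,0.02],
    [0,0,0.012],
    [0,0,0]
  ],
  "turn": [
    [0,0,0],
    [0,0,0],
    [0,0,0],
    [0,0,0],
    [0,0,0]
  ]
}}

```text
t: 22.42
tool_pos: [547.2, 47.5, 22.2]
eef_rot: [-0.001, 0.012, 1.0, 0.0]
wrist_force: [-0.8, 0.4, -0.5]
grip_width: 50.8
grasp_force: 0.0
```

>>> {"name": "arm_command", "arguments": {
  "claw": [0.2,0.2,0.2,0.2,0.2],
  "xyz": [
    [0,0,0],
    [0,0,0],
    [0,0,0],
    [0,0,0],
    [0,0,0]
  ],
  "turn": [
    [0,0,0],
    [0,0,0],
    [0,0,0],
    [0,0,0],
    [0,0,0]
  ]
}}

```text
t: 22.83
tool_pos: [549.6, 47.6, 24.8]
eef_rot: [0.002, 0.012, 1.0, -0.0]
wrist_force: [0.2, 0.3, 5.2]
grip_width: 29.4
grasp_force: 30.0
```

>>> {"name": "arm_command", "arguments": {
  "claw": [0.2,0.2,0.2,0.2,0.2],
  "xyz": [
    [0,0,-0.02],
    [0,0,-0.04],
    [0,0,-0.041],
    [0,0,-0.041],
    [0,0,-0.041]
  ],
  "turn": [
    [0,0,0],
    [0,0,0],
    [0,0,0],
    [0,0,0],
    [0,0,0]
  ]
}}

```text
t: 23.25
tool_pos: [546.9, 47.8, 207.4]
eef_rot: [-0.0, 0.012, 1.0, 0.0]
wrist_force: [0.8, 0.6, -1.8]
grip_width: 29.2
grasp_force: 30.0
```

>>> {"name": "arm_command", "arguments": {
  "claw": [0.2,0.2,0.2,0.2,0.2],
  "xyz": [
    [0.0135,-0.03,-0.02],
    [0.0135,-0.035,0],
    [0.0135,-0.035,0],
    [0.0135,-0.035,0],
    [0.0135,-0.035,0]
  ],
  "turn": [
    [0,0,0],
    [0,0,0],
    [0,0,0],
    [0,0,0],
    [0,0,0]
  ]
}}

```text
t: 23.67
tool_pos: [475.2, -121.7, 226.0]
eef_rot: [0.0, 0.011, 1.0, -0.0]
wrist_force: [1.1, 0.2, -1.9]
grip_width: 29.4
grasp_force: 30.0
```

>>> {"name": "arm_command", "arguments": {
  "claw": [0.2,0.2,0.2,0.2,0.2],
  "xyz": [
    [0.0135,-0.036,0],
    [0.0135,-0.036,0],
    [0.0135,-0.036,0],
    [0.0135,-0.036,0],
    [0.0135,-0.036,0]
  ],
  "turn": [
    [0,0,0],
    [0,0,0],
    [0,0,0],
    [0,0,0],
    [0,0,0]
  ]
}}

```text
t: 24.08
tool_pos: [403.4, -300.3, 225.8]
eef_rot: [-0.0, 0.012, 1.0, 0.0]
wrist_force: [0.1, -0.2, -2.0]
grip_width: 29.1
grasp_force: 30.0
```

```bash
python3 - <<'E'
from h import *
s=arm.observe();print(s['tool_pos'],s['grip_width'],s['grasp_force'])
c=cap('wrist')
for l in ['tray','spent0']: find(c,'wrist',l)
E
```

```text
[ 403.3628428  -300.25514625  225.79241545] 29.11110686952289 29.976829290390015
wrist tray 0.64 [ 395. -336.   -2.] [302. 176.]
wrist spent0 0.83 [ 402. -366.   19.] [279. 184.]
wrist spent0 0.7 [ 406. -299.  233.] [329. 254.]
```

>>> {"name": "arm_command", "arguments": {
  "claw": [0.2,0.2,0.2,0.2,0.2],
  "xyz": [
    [0,0,0.041],
    [0,0,0.041],
    [0,0,0.041],
    [0,0,0.041],
    [0,0,0.03]
  ],
  "turn": [
    [0,0,0],
    [0,0,0],
    [0,0,0],
    [0,0,0],
    [0,0,0]
  ]
}}

```text
t: 24.65
tool_pos: [403.6, -295.8, 28.6]
eef_rot: [-0.001, 0.011, 1.0, 0.002]
wrist_force: [-1.1, 0.7, -1.2]
grip_width: 29.7
grasp_force: 30.0
```

>>> {"name": "arm_command", "arguments": {
  "claw": [0.2,0.54,0.54,0.54,0.54],
  "xyz": [
    [0,0,0.01],
    [0,0,0],
    [0,0,0],
    [0,0,0],
    [0,0,0]
  ],
  "turn": [
    [0,0,0],
    [0,0,0],
    [0,0,0],
    [0,0,0],
    [0,0,0]
  ]
}}

```text
t: 25.07
tool_pos: [406.9, -300.9, 24.7]
eef_rot: [0.002, 0.011, 1.0, -0.002]
wrist_force: [-0.2, -0.8, 0.4]
grip_width: 49.9
grasp_force: 0.0
```

>>> {"name": "arm_command", "arguments": {
  "claw": [0.54,0.54,0.54,0.54,0.54],
  "xyz": [
    [0,0,-0.04],
    [0,0,-0.041],
    [0,0,-0.041],
    [0,0,-0.041],
    [0,0,-0.041]
  ],
  "turn": [
    [0,0,0],
    [0,0,0],
    [0,0,0],
    [0,0,0],
    [0,0,0]
  ]
}}

```text
t: 25.48
tool_pos: [405.1, -299.4, 230.4]
eef_rot: [0.002, 0.012, 1.0, -0.002]
wrist_force: [-0.3, -0.4, -0.1]
grip_width: 50.7
grasp_force: 0.0
```

```bash
python3 - <<'E'
from h import *
s=arm.observe();print(s['tool_pos'],s['grip_width'])
c=cap('wrist')
for l in ['tray','spent0']: find(c,'wrist',l)
c=cap('top')
for l in ['fresh0']: find(c,'top',l,5)
im=c['image'];a=cv2.resize(im[160:280,170:290],None,fx=5,fy=5,interpolation=2)
cv2.imwrite('pics/c7.png',a)
E
```

```text
[ 405.05948838 -299.3945828   230.35558781] 50.691338245351666
wrist tray 0.83 [ 395. -337.   -4.] [301. 174.]
wrist spent0 0.97 [ 400. -294.   23.] [331. 180.]
wrist spent0 0.82 [ 399. -370.   16.] [277. 180.]
top fresh0 0.79 [400. 352.  33.] [216. 258.]
top fresh0 0.74 [631. 380.  33.] [210. 179.]
top fresh0 0.64 [505. 305.  32.] [234. 222.]
top fresh0 0.63 [579. 244.  16.] [257. 198.]
```

View pics/c7.png

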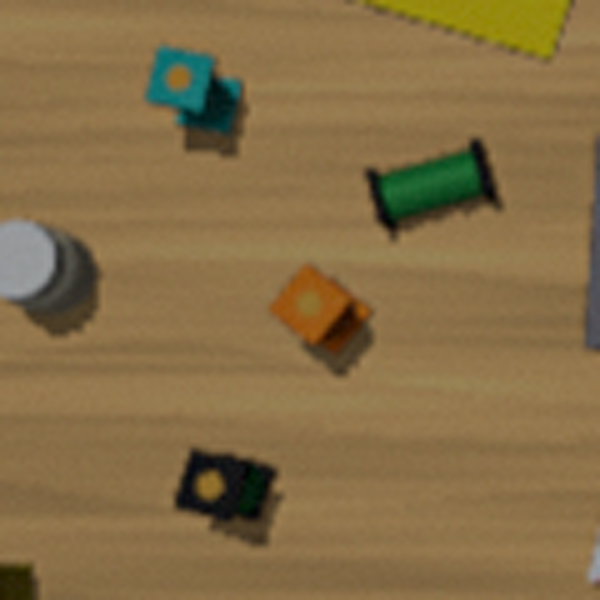

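The knock has toppled one fresh pack: green, now lying at (432,183) in the crop, with its axis roughly along the line (377,198) to (485,168). The other still stands at (210,485). The lying one is easier, so I go to it and yaw about 73°.

>>> {"name": "arm_command", "arguments": {
  "claw": [0.54,0.54,0.54,0.54,0.54],
  "xyz": [
    [-0.0113,0.039,0],
    [-0.0113,0.039,0],
    [-0.0113,0.039,0],
    [-0.0113,0.039,0],
    [-0.0113,0.039,0]
  ],
  "turn": [
    [0,0,0],
    [0,0,0],
    [0,0,0],
    [0,0,0],
    [0,0,0]
  ]
}}

```text
t: 26.15
tool_pos: [464.4, -103.2, 223.8]
eef_rot: [-0.002, 0.012, 1.0, 0.001]
wrist_force: [1.4, -0.4, 0.2]
grip_width: 50.9
grasp_force: 0.0
```

>>> {"name": "arm_command", "arguments": {
  "claw": [0.54,0.54,0.54,0.54,0.54],
  "xyz": [
    [-0.0113,0.039,0],
    [-0.0113,0.039,0],
    [-0.0113,0.039,0],
    [-0.0113,0.039,0],
    [-0.0113,0.039,0]
  ],
  "turn": [
    [0,0,0],
    [0,0,0],
    [0,0,0],
    [0,0,0],
    [0,0,0]
  ]
}}

```text
t: 26.57
tool_pos: [525.4, 90.3, 223.6]
eef_rot: [-0.002, 0.012, 1.0, -0.0]
wrist_force: [1.6, -0.7, 0.9]
grip_width: 50.7
grasp_force: 0.0
```

>>> {"name": "arm_command", "arguments": {
  "claw": [0.54,0.54,0.54,0.54,0.54],
  "xyz": [
    [-0.0113,0.039,0],
    [-0.0113,0.039,0],
    [-0.0113,0.039,0],
    [-0.0113,0.039,0],
    [0,0,0]
  ],
  "turn": [
    [0,0,0],
    [0,0,0],
    [0,0,0],
    [0,0,0],
    [0,0,7]
  ]
}}

```text
t: 26.98
tool_pos: [574.7, 249.5, 222.3]
eef_rot: [-0.002, 0.071, 0.998, 0.001]
wrist_force: [-1.7, -0.7, 1.0]
grip_width: 51.0
grasp_force: 0.0
```

>>> {"name": "arm_command", "arguments": {
  "claw": [0.6,0.6,0.6,0.6,0.6],
  "xyz": [
    [0,0,0],
    [0,0,0],
    [0,0,0],
    [0,0,0],
    [0,0,0]
  ],
  "turn": [
    [0,0,7],
    [0,0,7],
    [0,0,7],
    [0,0,7],
    [0,0,7]
  ]
}}

```text
t: 27.4
tool_pos: [574.0, 242.8, 223.0]
eef_rot: [-0.002, 0.372, 0.928, -0.001]
wrist_force: [0.0, 0.7, -0.4]
grip_width: 56.6
grasp_force: 0.0
```

>>> {"name": "arm_command", "arguments": {
  "claw": [0.6,0.6,0.6,0.6,0.6],
  "xyz": [
    [0,0,0.02],
    [0,0,0.02],
    [0,0,0],
    [0,0,0],
    [0,0,0]
  ],
  "turn": [
    [0,0,7],
    [0,0,7],
    [0,0,7],
    [0,0,7],
    [0,0,3]
  ]
}}

```text
t: 27.82
tool_pos: [573.5, 242.6, 182.4]
eef_rot: [-0.002, 0.606, 0.795, -0.002]
wrist_force: [0.1, 0.3, 0.6]
grip_width: 56.3
grasp_force: 0.0
```

```bash
python3 - <<'E'
from h import *
p,r=tool();print(p,r.as_matrix().round(3))
c=cap('wrist','w8.png')
find(c,'wrist','fresh0',5)
hsv=cv2.cvtColor(c['image'],cv2.COLOR_BGR2HSV);m=cv2.inRange(hsv,(50,90,40),(75,255,255))
n,l,st,ce=cv2.connectedComponentsWithStats(m)
for i in range(1,n):
    if st[i,4]>300:
        ys,xs=np.nonzero(l==i);rect=cv2.minAreaRect(np.c_[xs,ys].astype(np.float32));b=cv2.boxPoints(rect)
        e1=(b[1]-b[0]);e2=b[2]-b[1];e=e1 if np.hypot(*e1)>np.hypot(*e2) else e2
        cc=np.array(rect[0]);A=ray(c,*(cc-e/2),30);B=ray(c,*(cc+e/2),30);d=B-A
        print(st[i,4],cc,A,B,((A+B)/2).round(1),np.degrees(np.arctan2(d[1],d[0])))
E
```

```text
[573.45322343 242.57543357 182.35357842] [[-0.265  0.964 -0.006]
 [ 0.964  0.265 -0.002]
 [ 0.    -0.006 -1.   ]]
wrist fresh0 0.96 [405. 349.  31.] [203.  59.]
wrist fresh0 0.9 [579. 243.  15.] [332. 191.]
wrist fresh0 0.9 [632. 382.  37.] [416.  86.]
wrist fresh0 0.68 [508. 309.  31.] [287. 122.]
520 [214.3505249   60.71133804] [413.5 336.1  30. ] [421.  364.2  30. ] [417.2 350.2  30. ] 75.05589272693969
1017 [334.38272095 193.42605591] [573.5 269.8  30. ] [590.1 216.3  30. ] [581.8 243.   30. ] -72.76190915767398
```

View pics/w8.png

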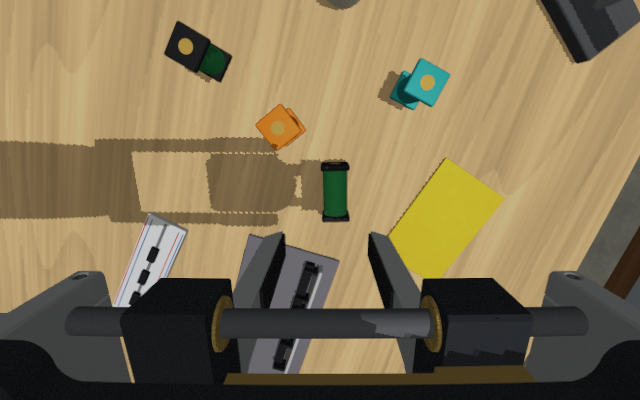

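The lying green pack is at (335,192), centre about (581,243). The standing green is at (190,48), orange at (280,128), turquoise at (425,82). I correct the yaw by 2° and grip.

>>> {"name": "arm_command", "arguments": {
  "claw": [0.6,0.6,0.6,0.6,0.6],
  "xyz": [
    [-0.002,0.007,0],
    [0,0,0.04],
    [0,0,0.04],
    [0,0,0.04],
    [0,0,0.035]
  ],
  "turn": [
    [0,0,-1.9],
    [0,0,0],
    [0,0,0],
    [0,0,0],
    [0,0,0]
  ]
}}

```text
t: 28.33
tool_pos: [580.8, 242.6, 27.4]
eef_rot: [-0.001, 0.59, 0.807, -0.001]
wrist_force: [-0.4, -0.2, -0.7]
grip_width: 56.6
grasp_force: 0.0
```

>>> {"name": "arm_command", "arguments": {
  "claw": [0.6,0.6,0.6],
  "xyz": [
    [0,0,0.015],
    [0,0,0],
    [0,0,0]
  ],
  "turn": [
    [0,0,0],
    [0,0,0],
    [0,0,0]
  ]
}}

```text
t: 28.58
tool_pos: [581.1, 242.7, 13.9]
eef_rot: [-0.001, 0.59, 0.807, -0.002]
wrist_force: [-0.1, -0.0, 0.4]
grip_width: 56.8
grasp_force: 0.0
```

>>> {"name": "arm_command", "arguments": {
  "claw": [0.2,0.2,0.2,0.2,0.2],
  "xyz": [
    [0,0,0],
    [0,0,0],
    [0,0,0],
    [0,0,0],
    [0,0,0]
  ],
  "turn": [
    [0,0,0],
    [0,0,0],
    [0,0,0],
    [0,0,0],
    [0,0,0]
  ]
}}

```text
t: 29.0
tool_pos: [583.8, 243.4, 17.5]
eef_rot: [0.001, 0.591, 0.807, 0.001]
wrist_force: [-1.1, -1.3, 3.6]
grip_width: 29.1
grasp_force: 30.0
```

>>> {"name": "arm_command", "arguments": {
  "claw": [0.2,0.2,0.2,0.2,0.2],
  "xyz": [
    [0,0,-0.03],
    [0,0,-0.04],
    [0,0,-0.04],
    [0,0,-0.04],
    [0,0,0]
  ],
  "turn": [
    [0,0,0],
    [0,0,0],
    [0,0,0],
    [0,0,0],
    [0,0,0]
  ]
}}

```text
t: 29.42
tool_pos: [589.0, 244.9, 177.0]
eef_rot: [0.006, 0.591, 0.807, 0.007]
wrist_force: [1.3, 0.9, 0.6]
grip_width: 28.8
grasp_force: 30.0
```

```bash
python3 - <<'E'
from h import *
p,r=tool();print(p,r.as_matrix().round(3),arm.observe()['grip_width'])
c=cap('wrist','w9.png')
find(c,'wrist','fresh0',5);find(c,'wrist','cradle0',5)
E
```

```text
[588.95908663 244.92383021 176.97032746] [[-0.302  0.953  0.018]
 [ 0.953  0.302  0.005]
 [-0.001  0.019 -1.   ]] 28.80383716037803
wrist fresh0 0.79 [585. 246. 173.] [322. 238.]
wrist fresh0 0.7 [407. 350.  29.] [189.  49.]
wrist fresh0 0.69 [633. 382.  34.] [403.  87.]
wrist fresh0 0.58 [504. 306.  35.] [267. 119.]
wrist cradle0 0.78 [548. 110.  29.] [262. 281.]
```

View pics/w9.png

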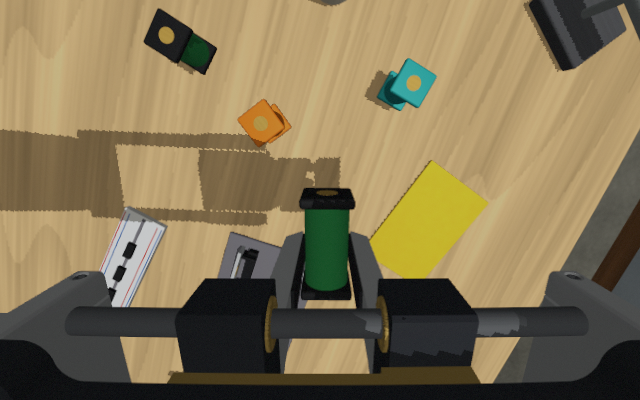

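The pack is held squarely at (326,240). I turn it to the charger axis and go over cradle 2.

>>> {"name": "arm_command", "arguments": {
  "claw": [0.2,0.2,0.2,0.2,0.2],
  "xyz": [
    [0,0,0],
    [0,0,0],
    [0,0,0],
    [0,0,0],
    [0,0,0]
  ],
  "turn": [
    [0,0,-7],
    [0,0,-7],
    [0,0,-7],
    [0,0,-7],
    [0,0,-7]
  ]
}}

```text
t: 29.98
tool_pos: [580.3, 242.5, 161.8]
eef_rot: [-0.003, 0.318, 0.948, -0.002]
wrist_force: [-0.0, 0.0, -2.5]
grip_width: 28.8
grasp_force: 30.0
```

>>> {"name": "arm_command", "arguments": {
  "claw": [0.2,0.2,0.2,0.2,0.2],
  "xyz": [
    [0,0,0],
    [0,0,0],
    [0,0,0],
    [0,0,0],
    [0,0,0]
  ],
  "turn": [
    [0,0,-7],
    [0,0,-7],
    [0,0,-7],
    [0,0,-7],
    [0,0,-7]
  ]
}}

```text
t: 30.4
tool_pos: [580.4, 242.4, 161.8]
eef_rot: [-0.003, 0.018, 1.0, -0.001]
wrist_force: [-0.1, -0.3, -2.3]
grip_width: 28.9
grasp_force: 30.0
```

>>> {"name": "arm_command", "arguments": {
  "claw": [0.2,0.2,0.2,0.2,0.2],
  "xyz": [
    [0.008,-0.033,0],
    [0.008,-0.033,0],
    [0.008,-0.033,0],
    [0.007,-0.035,0],
    [0,0,0]
  ],
  "turn": [
    [0,0,-1],
    [0,0,0],
    [0,0,0],
    [0,0,0],
    [0,0,0]
  ]
}}

```text
t: 30.82
tool_pos: [544.1, 104.8, 162.1]
eef_rot: [-0.004, 0.015, 1.0, -0.002]
wrist_force: [-0.4, 0.2, -2.0]
grip_width: 28.5
grasp_force: 30.0
```

>>> {"name": "arm_command", "arguments": {
  "claw": [0.2,0.2,0.2],
  "xyz": [
    [0,0,0],
    [0,0,0],
    [0,0,0]
  ],
  "turn": [
    [0,0,0],
    [0,0,0],
    [0,0,0]
  ]
}}

```text
t: 31.07
tool_pos: [547.2, 111.1, 164.5]
eef_rot: [-0.001, 0.012, 1.0, 0.0]
wrist_force: [0.1, 0.5, -1.5]
grip_width: 28.8
grasp_force: 30.0
```

```bash
python3 - <<'E'
from h import *
p,r=tool();print(p,r.as_matrix().round(3),arm.observe()['grip_width'])
c=cap('wrist')
find(c,'wrist','fresh0',5);find(c,'wrist','cradle0',5)
E
```

```text
[547.24823264 111.05045143 164.49623762] [[-1.     0.024 -0.002]
 [ 0.024  1.     0.   ]
 [ 0.002  0.    -1.   ]] 28.772675723527005
wrist fresh0 0.96 [542. 111. 165.] [328. 238.]
wrist fresh0 0.95 [406. 351.  33.] [560.  58.]
wrist fresh0 0.94 [630. 381.  35.] [550. 259.]
wrist fresh0 0.61 [506. 309.  33.] [506. 157.]
wrist cradle0 0.9 [548. 107.  29.] [323. 198.]
wrist cradle0 0.87 [551.  49.  32.] [273. 202.]
wrist cradle0 0.68 [546. -18.  31.] [214. 199.]
```

>>> {"name": "arm_command", "arguments": {
  "claw": [0.2,0.2,0.2,0.2,0.2],
  "xyz": [
    [-0.003,0,0.03],
    [0,0,0.035],
    [0,0,0.025],
    [0,0,0.02],
    [0,0,0]
  ],
  "turn": [
    [0,0,0],
    [0,0,0],
    [0,0,0],
    [0,0,0],
    [0,0,0]
  ]
}}

```text
t: 31.63
tool_pos: [546.4, 110.6, 50.7]
eef_rot: [-0.005, 0.012, 1.0, -0.0]
wrist_force: [-0.6, -1.4, -1.9]
grip_width: 28.7
grasp_force: 30.0
```

>>> {"name": "arm_command", "arguments": {
  "claw": [0.2,0.2,0.2,0.2,0.2],
  "xyz": [
    [0,0,0.006],
    [0,0,0.006],
    [0,0,0.005],
    [0,0,0],
    [0,0,0]
  ],
  "turn": [
    [0,0,0],
    [0,0,0],
    [0,0,0],
    [0,0,0],
    [0,0,0]
  ]
}}

```text
t: 32.05
tool_pos: [551.4, 110.1, 39.5]
eef_rot: [0.001, 0.012, 1.0, 0.0]
wrist_force: [0.2, 0.3, -0.5]
grip_width: 29.1
grasp_force: 30.0
```

```bash
python3 - <<'E'
from h import *
s=arm.observe();print(s['tool_pos'],s['grip_width'],s['wrist_force'],s['ft_torque'])
c=cap('wrist','w10.png')
E
```

```text
[551.42864454 110.06495124  39.47617731] 29.13112642228197 [ 0.23088024  0.30139144 -0.52535074] [0.00821256 0.00630584 0.02731035]
```

View pics/w10.png

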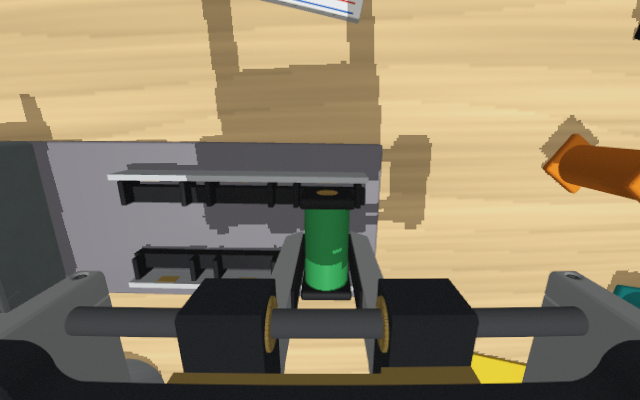

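The green pack sits between the cradle-2 posts (cap at (327,195), posts at 300 and 362). I lower it to contact.

>>> {"name": "arm_command", "arguments": {
  "claw": [0.2,0.2,0.2,0.2,0.2],
  "xyz": [
    [0.001,0.001,0.004],
    [0,0,0.004],
    [0,0,0.002],
    [0,0,0],
    [0,0,0]
  ],
  "turn": [
    [0,0,0],
    [0,0,0],
    [0,0,0],
    [0,0,0],
    [0,0,0]
  ]
}}

```text
t: 32.52
tool_pos: [550.9, 111.1, 32.5]
eef_rot: [0.001, 0.012, 1.0, -0.0]
wrist_force: [-7.3, -0.2, 18.5]
grip_width: 28.7
grasp_force: 30.0
```

>>> {"name": "arm_command", "arguments": {
  "claw": [0.2,0.2,0.2],
  "xyz": [
    [0.002,0,-0.001],
    [0.001,0,0],
    [0,0,0]
  ],
  "turn": [
    [0,0,0],
    [0,0,0],
    [0,0,0]
  ]
}}

```text
t: 32.77
tool_pos: [550.4, 111.1, 32.7]
eef_rot: [0.004, 0.012, 1.0, 0.0]
wrist_force: [0.6, 0.0, 7.1]
grip_width: 28.7
grasp_force: 30.0
```

```bash
python3 - <<'E'
from h import *
s=arm.observe();print(s['tool_pos'],s['grip_width'],s['wrist_force'],s['ft_torque'])
c=cap('wrist');cv2.imwrite('pics/w11.png',cv2.resize(c['image'][150:310,230:430],None,fx=3,fy=3,interpolation=2))
E
```

```text
[550.44029781 111.09312879  32.65272288] 28.72068571299873 [0.63693417 0.04186931 7.07885623] [-0.18273473 -0.22207914  0.01968673]
```

View pics/w11.png

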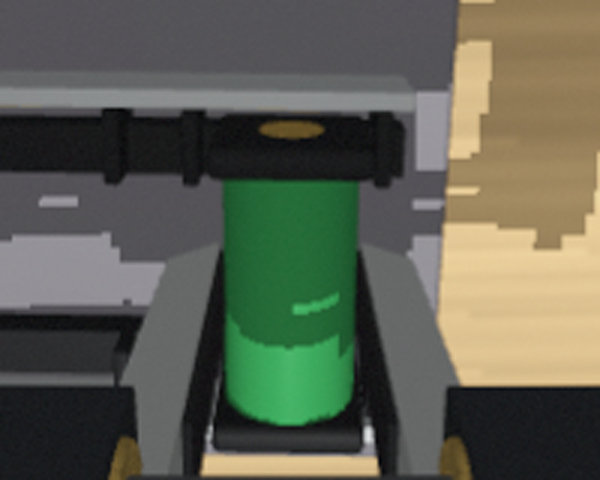

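The pack is seated between the posts and behind the end stop. I release and rise. All 14 picture views are used, so from here I check numerically.

>>> {"name": "arm_command", "arguments": {
  "claw": [0.5,0.5,0.5,0.5,0.5],
  "xyz": [
    [0,0,0],
    [0,0,0],
    [0,0,0],
    [0,0,0],
    [0,0,0]
  ],
  "turn": [
    [0,0,0],
    [0,0,0],
    [0,0,0],
    [0,0,0],
    [0,0,0]
  ]
}}

```text
t: 33.23
tool_pos: [546.2, 111.1, 29.2]
eef_rot: [-0.001, 0.012, 1.0, -0.0]
wrist_force: [-0.3, -0.1, 0.4]
grip_width: 47.1
grasp_force: 0.0
```

>>> {"name": "arm_command", "arguments": {
  "claw": [0.5,0.5,0.5,0.5,0.5],
  "xyz": [
    [0,0,-0.02],
    [0,0,-0.04],
    [0,0,-0.04],
    [0,0,-0.04],
    [0,0,0]
  ],
  "turn": [
    [0,0,0],
    [0,0,0],
    [0,0,0],
    [0,0,0],
    [0,0,0]
  ]
}}

```text
t: 33.65
tool_pos: [553.0, 111.5, 179.2]
eef_rot: [0.008, 0.012, 1.0, 0.0]
wrist_force: [0.9, 0.3, 1.5]
grip_width: 46.8
grasp_force: 0.0
```

```bash
cat >> h.py <<'E'
def greens(c,z,amin=60):
    hsv=cv2.cvtColor(c['image'],cv2.COLOR_BGR2HSV);m=cv2.inRange(hsv,(50,90,25),(75,255,255))
    n,l,st,ce=cv2.connectedComponentsWithStats(m)
    for i in range(1,n):
        if st[i,4]>amin:
            ys,xs=np.nonzero(l==i);rect=cv2.minAreaRect(np.c_[xs,ys].astype(np.float32));b=cv2.boxPoints(rect)
            e1=(b[1]-b[0]);e2=b[2]-b[1];e=e1 if np.hypot(*e1)>np.hypot(*e2) else e2
            cc=np.array(rect[0]);A=ray(c,*(cc-e/2),z);B=ray(c,*(cc+e/2),z);d=B-A
            print('green',st[i,4],cc.round(0),A,B,((A+B)/2).round(1),np.degrees(np.arctan2(d[1],d[0])).round(1))
E
python3 - <<'E'
from h import *
p,r=tool();print(p,r.as_matrix().round(3),arm.observe()['grip_width'])
c=cap('wrist');greens(c,40)
find(c,'wrist','fresh0',6);find(c,'wrist','cradle0',5)
c=cap('top');greens(c,40,20);find(c,'top','fresh0',6)
c=cap('scene');find(c,'scene','fresh0',6)
E
```

```text
[552.99053007 111.53745369 179.22383647] [[-1.     0.025  0.017]
 [ 0.025  1.     0.001]
 [-0.017  0.001 -1.   ]] 46.81608826823677
green 1038 [544.  52.] [413.5 315.1  40. ] [401.  361.6  40. ] [407.2 338.4  40. ] 105.0
green 1231 [326. 192.] [521.7 111.6  40. ] [579.7 110.2  40. ] [550.7 110.9  40. ] -1.4
wrist fresh0 0.96 [631. 380.  38.] [543. 249.]
wrist fresh0 0.93 [404. 351.  32.] [551.  50.]
wrist fresh0 0.67 [543. 113.  32.] [328. 184.]
wrist fresh0 0.6 [506. 307.  33.] [497. 149.]
wrist cradle0 0.89 [553.  48.  31.] [273. 193.]
wrist cradle0 0.8 [548. 111.  29.] [326. 188.]
wrist cradle0 0.55 [544. -13.  33.] [220. 188.]
green 57 [122. 160.] [683.1 649.7  40. ] [683.4 626.5  40. ] [683.2 638.1  40. ] -89.3
green 21 [105. 197.] [549.3 676.8  40. ] [595.9 676.4  40. ] [572.6 676.6  40. ] -0.5
green 120 [300. 210.] [555.  114.2  40. ] [522.9 113.7  40. ] [539. 114.  40.] -179.1
top fresh0 0.81 [634. 383.  31.] [209. 178.]
top fresh0 0.72 [403. 353.  31.] [215. 257.]
top fresh0 0.72 [549. 114.  32.] [300. 207.]
top fresh0 0.68 [501. 304.  35.] [234. 223.]
scene fresh0 0.77 [638. 380.  33.] [403. 273.]
scene fresh0 0.59 [505. 298.  38.] [398. 226.]
scene fresh0 0.51 [403. 353.  36.] [428. 210.]
scene fresh0 0.48 [553. 115.  33.] [339. 212.]
```

The first fresh pack is seated (centre ≈(551,111), yaw −1.4°). The other still stands at (403,352). I'll tip it gently over towards the clear area with closed fingers, square to its cap, then pick it like the first.

>>> {"name": "arm_command", "arguments": {
  "claw": [0,0,0,0,0],
  "xyz": [
    [0.017,0.0377,0],
    [0.017,0.0377,0],
    [0.017,0.0377,0],
    [0.017,0.0377,0],
    [0.017,0.0377,0]
  ],
  "turn": [
    [0,0,0],
    [0,0,0],
    [0,0,0],
    [0,0,0],
    [0,0,0]
  ]
}}

```text
t: 34.42
tool_pos: [464.8, 302.7, 168.2]
eef_rot: [-0.001, 0.013, 1.0, -0.001]
wrist_force: [1.2, 0.2, -0.2]
grip_width: 17.4
grasp_force: 0.0
```

>>> {"name": "arm_command", "arguments": {
  "claw": [0,0,0,0,0],
  "xyz": [
    [0.017,0.0377,0],
    [0,0,0],
    [0,0,0],
    [0,0,0],
    [0,0,0]
  ],
  "turn": [
    [0,0,0],
    [0,0,7],
    [0,0,5.4],
    [0,0,0],
    [0,0,0]
  ]
}}

```text
t: 34.83
tool_pos: [449.8, 339.5, 168.4]
eef_rot: [-0.001, 0.119, 0.993, -0.001]
wrist_force: [-0.3, -0.0, 0.2]
grip_width: 0.5
grasp_force: 0.0
```

```bash
python3 - <<'E'
from h import *
p,r=tool();print(p,r.as_matrix().round(3),arm.observe()['grip_width'])
c=cap('wrist');find(c,'wrist','fresh0',6)
# yaw of the top cap: dark region around the projected cap centre
q=px(c,[[403,352,70]])[0];print(q)
g=c['image'].max(2);x0,y0=(q-60).astype(int);x0=max(x0,0);y0=max(y0,0);cr=g[y0:y0+120,x0:x0+120]
m=(cr<60).astype(np.uint8);n,l,st,ce=cv2.connectedComponentsWithStats(m)
for i in range(1,n):
    if st[i,4]>150:
        ys,xs=np.nonzero(l==i);rc=cv2.minAreaRect(np.c_[xs+x0,ys+y0].astype(np.float32));b=cv2.boxPoints(rc);P=[ray(c,*v,70) for v in b]
        d=P[1]-P[0];print(st[i,4],rc,ray(c,*rc[0],70),np.degrees(np.arctan2(d[1],d[0]))%90)
E
```

```text
[449.77119096 339.52949492 168.38872819] [[-0.972  0.236 -0.002]
 [ 0.236  0.972 -0.001]
 [ 0.002 -0.002 -1.   ]] 0.5080172362223427
wrist fresh0 0.98 [546. 112.  31.] [174. 306.]
wrist fresh0 0.75 [406. 351.  33.] [328. 157.]
wrist fresh0 0.57 [507. 307.  34.] [312. 249.]
[328.28254745 157.69871486]
1042 ((328.5, 157.0), (36.0, 33.0), 90.0) [402.4 352.4  70. ] 76.44781074091108
```

Cap yaw is aligned with the tool (166.4°) and centred within 1 mm. I descend and push slowly.

>>> {"name": "arm_command", "arguments": {
  "claw": [0,0,0,0,0],
  "xyz": [
    [0,0,0.04],
    [0,0,0.04],
    [0,0,0.028],
    [0,0,0],
    [0.01,0,0]
  ],
  "turn": [
    [0,0,0],
    [0,0,0],
    [0,0,0],
    [0,0,0],
    [0,0,0]
  ]
}}

```text
t: 35.35
tool_pos: [441.1, 340.7, 60.5]
eef_rot: [-0.001, 0.121, 0.993, -0.001]
wrist_force: [0.7, 0.8, 0.8]
grip_width: 0.4
grasp_force: 0.0
```

>>> {"name": "arm_command", "arguments": {
  "claw": [0,0,0,0,0],
  "xyz": [
    [0.008,0,0],
    [0.005,0,0],
    [0.005,0,0],
    [0.005,0,0],
    [0.005,0,0]
  ],
  "turn": [
    [0,0,0],
    [0,0,0],
    [0,0,0],
    [0,0,0],
    [0,0,0]
  ]
}}

```text
t: 35.77
tool_pos: [414.0, 349.7, 63.4]
eef_rot: [0.001, 0.12, 0.993, 0.001]
wrist_force: [0.7, -0.8, -0.6]
grip_width: 0.3
grasp_force: 0.1
```

```bash
python3 - <<'E'
from h import *
s=arm.observe();print(s['tool_pos'],s['wrist_force'])
c=cap('wrist');find(c,'wrist','fresh0',6);greens(c,40,100)
c=cap('top');find(c,'top','fresh0',6)
E
```

```text
[414.01162533 349.71388885  63.35168719] [ 0.65388766 -0.76190972 -0.64881132]
wrist fresh0 0.57 [397. 353.  36.] [326. 210.]
top fresh0 0.74 [546. 110.  33.] [302. 209.]
top fresh0 0.57 [634. 381.  32.] [210. 178.]
top fresh0 0.53 [506. 305.  31.] [234. 222.]
```

>>> {"name": "arm_command", "arguments": {
  "claw": [0,0,0,0,0],
  "xyz": [
    [0.005,0,0],
    [0.005,0,0],
    [0.005,0,0],
    [0.005,0,0],
    [0.005,0,0]
  ],
  "turn": [
    [0,0,0],
    [0,0,0],
    [0,0,0],
    [0,0,0],
    [0,0,0]
  ]
}}

```text
t: 36.38
tool_pos: [388.6, 354.9, 61.6]
eef_rot: [-0.0, 0.12, 0.993, -0.0]
wrist_force: [0.3, -0.4, -0.1]
grip_width: 0.5
grasp_force: 0.0
```

```bash
python3 - <<'E'
from h import *
s=arm.observe();print(s['tool_pos'],s['wrist_force'])
c=cap('wrist');find(c,'wrist','fresh0',6);greens(c,40,100)
c=cap('scene');find(c,'scene','fresh0',6)
E
```

```text
[388.63862512 354.8779056   61.61440383] [ 0.25910137 -0.37131407 -0.13332085]
wrist fresh0 0.94 [358. 363.  15.] [327. 186.]
green 2765 [329. 187.] [382.5 357.6  40. ] [328.2 371.7  40. ] [355.4 364.6  40. ] 165.4
scene fresh0 0.8 [503. 298.  37.] [399. 225.]
scene fresh0 0.5 [552. 113.  33.] [339. 211.]
scene fresh0 0.5 [641. 381.  36.] [403. 273.]
scene fresh0 0.48 [349. 367.  19.] [438. 202.]
```

It has toppled cleanly: it lies at (357,363) with its axis at 165.4°, already in line with the tool. I rise, open, move over it and re-measure.

>>> {"name": "arm_command", "arguments": {
  "claw": [0,0.6,0.6,0.6,0.6],
  "xyz": [
    [0,0,-0.04],
    [0,0,-0.04],
    [0,0,-0.02],
    [0.016,0,0],
    [0.016,0,0]
  ],
  "turn": [
    [0,0,0],
    [0,0,0],
    [0,0,0],
    [0,0,0],
    [0,0,0]
  ]
}}

```text
t: 37.0
tool_pos: [359.2, 363.2, 163.4]
eef_rot: [0.001, 0.121, 0.993, 0.001]
wrist_force: [-1.0, 0.3, -0.7]
grip_width: 23.9
grasp_force: 0.0
```

>>> {"name": "arm_command", "arguments": {
  "claw": [0.6,0.6,0.6],
  "xyz": [
    [0,0,0],
    [0,0,0],
    [0,0,0]
  ],
  "turn": [
    [0,0,0],
    [0,0,0],
    [0,0,0]
  ]
}}

```text
t: 37.25
tool_pos: [357.0, 361.8, 160.0]
eef_rot: [-0.001, 0.12, 0.993, -0.001]
wrist_force: [-0.2, -0.7, -0.6]
grip_width: 43.3
grasp_force: 0.0
```

```bash
python3 - <<'E'
from h import *
p,r=tool();M=r.as_matrix();print(p,M.round(3))
c=cap('wrist');find(c,'wrist','fresh0',2);greens(c,25,300)
E
```

```text
[357.04781005 361.81401587 159.97862764] [[-0.971  0.238 -0.003]
 [ 0.238  0.971 -0.002]
 [ 0.002 -0.003 -1.   ]]
wrist fresh0 0.6 [503. 308.  36.] [313. 319.]
wrist fresh0 0.57 [355. 364.  14.] [329. 193.]
green 1240 [329. 193.] [382.1 357.2  25. ] [326.3 372.   25. ] [354.2 364.6  25. ] 165.1
```

>>> {"name": "arm_command", "arguments": {
  "claw": [0.6,0.6,0.6,0.6,0.6],
  "xyz": [
    [0.002,0.002,0.03],
    [0,0,0.04],
    [0,0,0.04],
    [0,0,0.025],
    [0,0,0.01]
  ],
  "turn": [
    [0,0,1],
    [0,0,0],
    [0,0,0],
    [0,0,0],
    [0,0,0]
  ]
}}

```text
t: 37.77
tool_pos: [353.6, 362.0, 11.9]
eef_rot: [-0.003, 0.129, 0.992, -0.003]
wrist_force: [-0.5, -0.1, -1.1]
grip_width: 56.5
grasp_force: 0.0
```

>>> {"name": "arm_command", "arguments": {
  "claw": [0.6,0.6,0.6],
  "xyz": [
    [0,0,0],
    [0,0,0],
    [0,0,0]
  ],
  "turn": [
    [0,0,0],
    [0,0,0],
    [0,0,0]
  ]
}}

```text
t: 38.02
tool_pos: [358.7, 366.1, 18.6]
eef_rot: [0.001, 0.129, 0.992, 0.001]
wrist_force: [0.3, 1.0, 0.0]
grip_width: 56.4
grasp_force: 0.0
```

>>> {"name": "arm_command", "arguments": {
  "claw": [0.2,0.2,0.2,0.2,0.2],
  "xyz": [
    [0,0,0],
    [0,0,0],
    [0,0,0],
    [0,0,0],
    [0,0,0]
  ],
  "turn": [
    [0,0,0],
    [0,0,0],
    [0,0,0],
    [0,0,0],
    [0,0,0]
  ]
}}

```text
t: 38.43
tool_pos: [357.3, 365.2, 17.6]
eef_rot: [0.0, 0.129, 0.992, 0.0]
wrist_force: [0.1, -0.4, 2.3]
grip_width: 29.3
grasp_force: 30.0
```

>>> {"name": "arm_command", "arguments": {
  "claw": [0.2,0.2,0.2,0.2,0.2],
  "xyz": [
    [0,0,-0.03],
    [0,0,-0.04],
    [0,0,-0.04],
    [0,0,-0.04],
    [0,0,0]
  ],
  "turn": [
    [0,0,0],
    [0,0,0],
    [0,0,0],
    [0,0,0],
    [0,0,0]
  ]
}}

```text
t: 38.85
tool_pos: [361.8, 368.7, 175.9]
eef_rot: [0.006, 0.129, 0.992, 0.006]
wrist_force: [0.8, 0.6, -0.8]
grip_width: 28.6
grasp_force: 30.0
```

```bash
python3 - <<'E'
from h import *
p,r=tool();M=r.as_matrix();print(p,M.round(3),arm.observe()['grip_width'])
c=cap('wrist');greens(c,p[2],300);find(c,'wrist','fresh0',3)
E
```

```text
[361.77900958 368.69225043 175.94923105] [[-0.967  0.256  0.014]
 [ 0.256  0.967  0.01 ]
 [-0.011  0.013 -1.   ]] 28.622745499562726
green 3515 [326. 246.] [333.5 375.3 175.9] [393.2 359.5 175.9] [363.4 367.4 175.9] -14.8
wrist fresh0 0.76 [545. 114.  33.] [185. 360.]
wrist fresh0 0.58 [359. 370. 172.] [328. 238.]
wrist fresh0 0.57 [508. 308.  37.] [309. 311.]
```

Held, centred. I turn to the charger axis and carry it over cradle 1.

>>> {"name": "arm_command", "arguments": {
  "claw": [0.2,0.2,0.2,0.2,0.2],
  "xyz": [
    [0,0,0],
    [0,0,0],
    [-0.02,-0.031,0],
    [-0.02,-0.031,0],
    [-0.02,-0.031,0]
  ],
  "turn": [
    [0,0,-7],
    [0,0,-6.2],
    [0,0,0],
    [0,0,0],
    [0,0,0]
  ]
}}

```text
t: 39.37
tool_pos: [412.3, 268.7, 163.8]
eef_rot: [-0.003, 0.013, 1.0, -0.001]
wrist_force: [0.1, 0.3, -2.2]
grip_width: 29.0
grasp_force: 30.0
```

>>> {"name": "arm_command", "arguments": {
  "claw": [0.2,0.2,0.2,0.2,0.2],
  "xyz": [
    [-0.02,-0.031,0],
    [-0.02,-0.031,0],
    [-0.02,-0.031,0],
    [-0.02,-0.031,0],
    [-0.02,-0.031,0]
  ],
  "turn": [
    [0,0,0],
    [0,0,0],
    [0,0,0],
    [0,0,0],
    [0,0,0]
  ]
}}

```text
t: 39.78
tool_pos: [508.1, 110.7, 163.7]
eef_rot: [-0.003, 0.014, 1.0, -0.0]
wrist_force: [0.5, 0.5, -2.0]
grip_width: 29.0
grasp_force: 30.0
```

>>> {"name": "arm_command", "arguments": {
  "claw": [0.2,0.2,0.2,0.2,0.2],
  "xyz": [
    [-0.02,-0.031,0],
    [-0.02,-0.031,0],
    [0,0,0],
    [0,0,0],
    [0,0,0]
  ],
  "turn": [
    [0,0,0],
    [0,0,0],
    [0,0,0],
    [0,0,0],
    [0,0,0]
  ]
}}

```text
t: 40.2
tool_pos: [545.9, 49.6, 164.2]
eef_rot: [-0.003, 0.015, 1.0, 0.0]
wrist_force: [-0.2, 0.6, -1.9]
grip_width: 28.8
grasp_force: 30.0
```

```bash
python3 - <<'E'
from h import *
p,r=tool();M=r.as_matrix();print(p,M.round(3),arm.observe()['grip_width'])
c=cap('wrist');greens(c,p[2],300);find(c,'wrist','fresh0',4);find(c,'wrist','cradle0')
E
```

```text
[545.94746512  49.61215855 164.23019921] [[-1.     0.029 -0.005]
 [ 0.029  1.     0.001]
 [ 0.005  0.001 -1.   ]] 28.797018033795126
green 1372 [381. 201.] [534.   85.  164.2] [499.   86.  164.2] [516.5  85.5 164.2] 178.4
green 3567 [326. 246.] [516.9  49.7 164.2] [578.2  48.  164.2] [547.6  48.8 164.2] -1.6
wrist fresh0 0.91 [543.  48. 160.] [325. 238.]
wrist fresh0 0.85 [633. 383.  37.] [602. 261.]
wrist fresh0 0.83 [506. 307.  35.] [559. 158.]
wrist fresh0 0.63 [543. 111.  33.] [381. 194.]
wrist cradle0 0.83 [545. 109.  28.] [379. 195.]
wrist cradle0 0.58 [548. -16.  32.] [269. 201.]
```

>>> {"name": "arm_command", "arguments": {
  "claw": [0.2,0.2,0.2,0.2,0.2],
  "xyz": [
    [-0.001,0,0.03],
    [0,0,0.035],
    [0,0,0.025],
    [0,0,0.02],
    [0,0,0]
  ],
  "turn": [
    [0,0,0],
    [0,0,0],
    [0,0,0],
    [0,0,0],
    [0,0,0]
  ]
}}

```text
t: 40.77
tool_pos: [543.7, 50.9, 51.9]
eef_rot: [-0.005, 0.013, 1.0, 0.0]
wrist_force: [-0.8, 0.0, -1.7]
grip_width: 28.8
grasp_force: 30.0
```

>>> {"name": "arm_command", "arguments": {
  "claw": [0.2,0.2,0.2,0.2,0.2],
  "xyz": [
    [0,0,0],
    [0,0,0.006],
    [0,0,0.006],
    [0,0,0],
    [0,0,0]
  ],
  "turn": [
    [0,0,0],
    [0,0,0],
    [0,0,0],
    [0,0,0],
    [0,0,0]
  ]
}}

```text
t: 41.18
tool_pos: [549.4, 49.4, 45.4]
eef_rot: [0.001, 0.014, 1.0, -0.0]
wrist_force: [-0.2, -0.1, -2.0]
grip_width: 28.7
grasp_force: 30.0
```

```bash
python3 - <<'E'
from h import *
p,r=tool();M=r.as_matrix();print(p,M.round(3),arm.observe()['wrist_force'])
c=cap('wrist');greens(c,p[2]+10,300)
E
```

```text
[549.38143755  49.36520256  45.43208007] [[-1.     0.028  0.001]
 [ 0.028  1.    -0.   ]
 [-0.001 -0.    -1.   ]] [-0.24415361 -0.14196896 -2.0250273 ]
green 3236 [411. 240.] [570.8 102.4  55.4] [516.9 104.2  55.4] [543.8 103.3  55.4] 178.1
green 3580 [326. 246.] [575.5  47.9  55.4] [517.4  49.5  55.4] [546.4  48.7  55.4] 178.4
```

>>> {"name": "arm_command", "arguments": {
  "claw": [0.2,0.2,0.2,0.2,0.2],
  "xyz": [
    [0,0,0.005],
    [0,0,0.004],
    [0,0,0.003],
    [0,0,0],
    [0,0,0]
  ],
  "turn": [
    [0,0,0],
    [0,0,0],
    [0,0,0],
    [0,0,0],
    [0,0,0]
  ]
}}

```text
t: 41.65
tool_pos: [549.0, 49.2, 33.6]
eef_rot: [-0.0, 0.014, 1.0, -0.0]
wrist_force: [-1.9, 1.6, 4.8]
grip_width: 28.9
grasp_force: 30.0
```

>>> {"name": "arm_command", "arguments": {
  "claw": [0.2,0.2,0.2,0.2],
  "xyz": [
    [0,0,0.002],
    [0,0,0.002],
    [0,0,0],
    [0,0,0]
  ],
  "turn": [
    [0,0,0],
    [0,0,0],
    [0,0,0],
    [0,0,0]
  ]
}}

```text
t: 41.98
tool_pos: [549.2, 49.3, 33.3]
eef_rot: [-0.001, 0.014, 1.0, -0.0]
wrist_force: [-11.4, -0.3, 27.3]
grip_width: 29.2
grasp_force: 30.1
```

Contact at the height expected for a seated pack. I relieve the load and release.

>>> {"name": "arm_command", "arguments": {
  "claw": [0.2,0.2,0.5,0.5,0.5],
  "xyz": [
    [0,0,-0.003],
    [0,0,0],
    [0,0,0],
    [0,0,0],
    [0,0,0]
  ],
  "turn": [
    [0,0,0],
    [0,0,0],
    [0,0,0],
    [0,0,0],
    [0,0,0]
  ]
}}

```text
t: 42.4
tool_pos: [548.7, 49.3, 31.2]
eef_rot: [-0.0, 0.014, 1.0, 0.0]
wrist_force: [-0.3, 0.2, -0.4]
grip_width: 44.6
grasp_force: 0.0
```

>>> {"name": "arm_command", "arguments": {
  "claw": [0.5,0.5,0.5,0.5,0.5],
  "xyz": [
    [0,0,0],
    [0,0,-0.02],
    [0,0,-0.04],
    [0,0,-0.04],
    [0,0,-0.04]
  ],
  "turn": [
    [0,0,0],
    [0,0,0],
    [0,0,0],
    [0,0,0],
    [0,0,0]
  ]
}}

```text
t: 42.82
tool_pos: [547.9, 49.4, 172.1]
eef_rot: [-0.001, 0.014, 1.0, 0.0]
wrist_force: [1.4, -1.3, -0.5]
grip_width: 46.9
grasp_force: 0.0
```

>>> {"name": "arm_command", "arguments": {
  "claw": [0.5,0.5,0.5,0.5,0.5],
  "xyz": [
    [0,0,-0.03],
    [0,0,-0.03],
    [0,0,0],
    [0,0,0],
    [0,0,0]
  ],
  "turn": [
    [0,0,0],
    [0,0,0],
    [0,0,0],
    [0,0,0],
    [0,0,0]
  ]
}}

```text
t: 43.23
tool_pos: [548.2, 49.4, 230.5]
eef_rot: [-0.001, 0.014, 1.0, 0.0]
wrist_force: [0.3, -0.0, -0.6]
grip_width: 47.0
grasp_force: 0.0
```

```bash
python3 - <<'E'
from h import *
p,r=tool();M=r.as_matrix();print(p,M.round(3))
c=cap('wrist');greens(c,44,300);find(c,'wrist','fresh0',4);find(c,'wrist','cradle0')
# end-cap heights: width of barrel in px at both ends
c=cap('scene');find(c,'scene','fresh0',6)
c=cap('top')
for l in ['fresh0','cover_edge','cover_hinge','tray','spent0','power_tip','power_base']: find(c,'top',l,6)
E
```

```text
[548.22666472  49.37461152 230.51268469] [[-1.     0.029 -0.002]
 [ 0.029  1.     0.   ]
 [ 0.002  0.    -1.   ]]
green 941 [326. 186.] [517.2  49.3  44. ] [574.8  47.7  44. ] [546.   48.5  44. ] -1.6
green 961 [372. 186.] [578.  108.3  44. ] [519.7 109.3  44. ] [548.8 108.8  44. ] 179.0
wrist fresh0 0.76 [633. 384.  38.] [562. 238.]
wrist fresh0 0.73 [545. 112.  32.] [373. 182.]
wrist fresh0 0.68 [548.  50.  31.] [327. 186.]
wrist cradle0 0.95 [548. -14.  33.] [280. 187.]
wrist cradle0 0.87 [550. 110.  30.] [371. 186.]
wrist cradle0 0.63 [551.  45.  30.] [323. 187.]
wrist cradle0 0.49 [549.  48.  31.] [326. 187.]
scene fresh0 0.8 [542.  47.  34.] [323. 200.]
scene fresh0 0.8 [550. 114.  34.] [340. 211.]
scene fresh0 0.74 [504. 302.  31.] [399. 227.]
scene fresh0 0.73 [638. 382.  36.] [404. 273.]
scene fresh0 0.67 [550.  45.  34.] [321. 201.]
scene fresh0 0.31 [ 560. -325.   92.] [224. 146.]
top fresh0 0.61 [544.  49.  32.] [323. 209.]
top fresh0 0.6 [547. 110.  33.] [301. 208.]
top fresh0 0.56 [504. 303.  31.] [235. 222.]
top fresh0 0.51 [632. 382.  35.] [209. 179.]
top cover_edge 0.68 [ 540. -103.   73.] [376. 209.]
top cover_hinge 0.8 [ 544. -104.   65.] [377. 208.]
top tray 0.6 [ 399. -336.   -4.] [451. 260.]
top spent0 0.71 [ 400. -291.   23.] [439. 260.]
top spent0 0.53 [ 397. -369.   20.] [466. 261.]
top power_tip 0.48 [ 563. -320.   92.] [455. 201.]
top power_base 0.9 [ 598. -322.   -1.] [444. 195.]
top power_base 0.57 [545. 116.  31.] [300. 209.]
top power_base 0.42 [551.  37.   0.] [326. 209.]
```

Both fresh packs are seated (z≈33, on the cradle centres), both spent ones are in the tray, and the cover is folded. Next is the power lever: go to its robot side and push it on.

>>> {"name": "arm_command", "arguments": {
  "claw": [0,0,0,0,0],
  "xyz": [
    [0.0035,-0.0363,0],
    [0.0035,-0.0363,0],
    [0.0035,-0.0363,0],
    [0.0035,-0.0363,0],
    [0.0035,-0.0363,0]
  ],
  "turn": [
    [0,0,0],
    [0,0,0],
    [0,0,0],
    [0,0,0],
    [0,0,0]
  ]
}}

```text
t: 44.3
tool_pos: [526.0, -133.0, 232.1]
eef_rot: [0.0, 0.014, 1.0, -0.0]
wrist_force: [1.5, 0.4, -0.1]
grip_width: 16.8
grasp_force: 0.0
```

>>> {"name": "arm_command", "arguments": {
  "claw": [0,0,0,0,0],
  "xyz": [
    [0.0035,-0.0363,0],
    [0.0035,-0.0363,0],
    [0.0035,-0.0363,0],
    [0.0035,-0.0363,0],
    [0.0035,-0.0363,0]
  ],
  "turn": [
    [0,0,0],
    [0,0,0],
    [0,0,0],
    [0,0,0],
    [0,0,0]
  ]
}}

```text
t: 44.72
tool_pos: [503.2, -314.3, 232.1]
eef_rot: [0.0, 0.014, 1.0, -0.0]
wrist_force: [0.4, 0.6, 0.3]
grip_width: 0.5
grasp_force: 0.0
```

>>> {"name": "arm_command", "arguments": {
  "claw": [0,0,0,0,0],
  "xyz": [
    [0,0,0.04],
    [0,0,0.04],
    [0,0,0.04],
    [0,0,0.032],
    [0,0,0]
  ],
  "turn": [
    [0,0,0],
    [0,0,0],
    [0,0,0],
    [0,0,0],
    [0,0,0]
  ]
}}

```text
t: 45.13
tool_pos: [498.3, -308.4, 71.8]
eef_rot: [-0.006, 0.015, 1.0, 0.005]
wrist_force: [-1.2, 0.9, -0.8]
grip_width: -0.0
grasp_force: 0.0
```

```bash
python3 - <<'E'
from h import *
s=arm.observe();print(s['tool_pos'],s['wrist_force'],s['grip_width'])
c=cap('wrist');find(c,'wrist','power_tip',2)
E
```

```text
[ 498.26923064 -308.37199167   71.79016119] [-1.18235009  0.8718041  -0.78454521] -0.013025756274996029
wrist power_tip 0.56 [713. -82.  -1.] [527. 386.]
```

>>> {"name": "arm_command", "arguments": {
  "claw": [0,0,0,0,0],
  "xyz": [
    [-0.01,-0.008,0],
    [-0.015,-0.001,0],
    [-0.015,-0.001,0],
    [-0.015,-0.002,0],
    [-0.015,-0.002,0]
  ],
  "turn": [
    [0,0,0],
    [0,0,0],
    [0,0,0],
    [0,0,0],
    [0,0,0]
  ]
}}

```text
t: 45.65
tool_pos: [576.0, -330.4, 84.8]
eef_rot: [0.003, 0.014, 1.0, -0.002]
wrist_force: [-0.9, -0.3, 0.5]
grip_width: 0.8
grasp_force: 0.6
```

>>> {"name": "arm_command", "arguments": {
  "claw": [0,0,0,0,0],
  "xyz": [
    [-0.012,-0.002,0],
    [-0.012,-0.002,0],
    [-0.01,-0.001,0],
    [-0.006,-0.001,0],
    [0,0,0]
  ],
  "turn": [
    [0,0,0],
    [0,0,0],
    [0,0,0],
    [0,0,0],
    [0,0,0]
  ]
}}

```text
t: 46.07
tool_pos: [613.3, -336.9, 83.8]
eef_rot: [-0.001, 0.014, 1.0, -0.001]
wrist_force: [-6.0, 0.3, 3.7]
grip_width: 0.6
grasp_force: 2.9
```

```bash
python3 - <<'E'
from h import *
s=arm.observe();print(s['tool_pos'],s['wrist_force'],s['grip_width'])
for n in ['top','scene']:
    c=cap(n);find(c,n,'power_tip',2);find(c,n,'power_base',2)
E
```

```text
[ 613.25974275 -336.86246051   83.81236129] [-6.0393275   0.34473406  3.73267098] 0.554321684630412
top power_tip 0.47 [ 639. -332.   92.] [458. 174.]
top power_base 0.73 [ 600. -322.   -2.] [444. 194.]
scene power_tip 0.44 [ 636. -336.   91.] [208. 160.]
scene power_base 0.63 [ 598. -330.   -2.] [222. 170.]
```

Force is rising at the stop. I push a little more to be fully on, then retreat and rise clear.

>>> {"name": "arm_command", "arguments": {
  "claw": [0,0,0],
  "xyz": [
    [-0.002,0,0],
    [-0.001,0,0],
    [0,0,0]
  ],
  "turn": [
    [0,0,0],
    [0,0,0],
    [0,0,0]
  ]
}}

```text
t: 46.62
tool_pos: [613.5, -336.9, 83.3]
eef_rot: [-0.003, 0.014, 1.0, -0.001]
wrist_force: [-12.6, 0.6, 9.0]
grip_width: 0.7
grasp_force: 6.0
```

>>> {"name": "arm_command", "arguments": {
  "claw": [0,0,0,0,0],
  "xyz": [
    [0.015,0,0],
    [0.03,0,0],
    [0.04,0,0],
    [0.02,0,-0.03],
    [0,0,-0.04]
  ],
  "turn": [
    [0,0,0],
    [0,0,0],
    [0,0,0],
    [0,0,0],
    [0,0,0]
  ]
}}

```text
t: 47.03
tool_pos: [504.4, -329.5, 146.2]
eef_rot: [-0.005, 0.015, 1.0, 0.004]
wrist_force: [1.5, -0.5, 0.8]
grip_width: 0.3
grasp_force: 0.0
```

>>> {"name": "arm_command", "arguments": {
  "claw": [0,0,0,0,0],
  "xyz": [
    [0,0,-0.04],
    [0,0,-0.04],
    [0,0,0],
    [0,0,0],
    [0,0,0]
  ],
  "turn": [
    [0,0,0],
    [0,0,0],
    [0,0,0],
    [0,0,0],
    [0,0,0]
  ]
}}

```text
t: 47.45
tool_pos: [511.8, -333.0, 231.4]
eef_rot: [0.001, 0.014, 1.0, -0.001]
wrist_force: [0.1, -0.2, -0.5]
grip_width: 0.6
grasp_force: 0.0
```

```bash
python3 - <<'E'
from h import *
s=arm.observe();print(s['tool_pos'],s['wrist_force'],s['t'])
for n in ['top','scene']:
    c=cap(n)
    for l in ['power_tip','cover_edge','cover_hinge','spent0','fresh0']: find(c,n,l,5,pmin=.4)
E
```

```text
[ 511.76027318 -332.98486823  231.36702281] [ 0.11053002 -0.19719095 -0.54426158] 47.45
top power_tip 0.57 [ 641. -331.   89.] [457. 174.]
top cover_edge 0.94 [ 539. -101.   72.] [376. 210.]
top cover_hinge 0.79 [ 543. -106.   68.] [377. 209.]
top spent0 0.83 [ 399. -290.   25.] [439. 260.]
top spent0 0.57 [ 397. -368.   19.] [465. 261.]
top fresh0 0.81 [548. 114.  32.] [300. 208.]
top fresh0 0.71 [502. 302.  29.] [235. 223.]
top fresh0 0.59 [544.  50.  30.] [322. 209.]
scene power_tip 0.63 [716. -86.   3.] [259. 226.]
scene power_tip 0.52 [ 634. -333.   95.] [208. 160.]
scene cover_edge 0.93 [ 545. -104.   67.] [283. 175.]
scene cover_hinge 0.94 [ 544. -107.   70.] [282. 174.]
scene spent0 0.63 [ 408. -372.   21.] [243. 125.]
scene spent0 0.55 [ 403. -295.   24.] [261. 131.]
scene fresh0 0.8 [549.  47.  34.] [322. 201.]
scene fresh0 0.8 [639. 383.  33.] [404. 274.]
scene fresh0 0.71 [550. 115.  33.] [340. 211.]
scene fresh0 0.51 [716. -88.  -2.] [259. 227.]
```

```bash
python3 -c "
from station import arm
print(arm.hand_in())"
```

```text
the job is handed in; nothing more can be done
None
```

I finished the job and handed it in at about 47 s. The power was switched off first and the cover is folded fully open. Both spent packs are in the tray, both fresh packs are seated in cradles 1 and 2, and the power is back on. One fresh pack was knocked over partway through, and I tipped the other onto its side to pick it up. My final checks were camera readings only, and the hand-in returned no verdict.

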